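# Grade the cork floats on the riddle

## Task

Grade the cork floats from the white tray: push the black bin squarely up against the riddle under its open end, load all the floats into the riddle with the tongs, which you hold upright and squeeze (do not touch the floats with your fingers), and stand the tongs back in their wooden stand. Shake the riddle briskly from side to side by its bar until every small float has dropped into the clear catch tray, then lift the bar to tip the large ones into the bin and let the riddle down level again. Do not disturb the torch, spool or jar.

Things in the scene. Friction and masses are not known exactly. Their poses are not given: they have to be found in the camera images.
- riddle: fixed stand of the bench riddle. Origin on the table below its middle; x is the shaking direction, -y the tipping direction (to the open end). Four posts at x +-128, y -90 and +114, 94 high. Above hangs the basket, inside x +-81, y from the open end -150 to the closed end +98, floor top z 112 at y -115, sloping 2 degrees down to +y so that floats lie still; walls 42 above the floor. mm
- strip_mid (a point): middle of the basket's floor (y 0 of the riddle, z about 108 mm, moves with the basket). Along the middle of the floor, over its whole length in y, runs a flat solid strip 50 mm wide (x +-25), edged by 8 mm rods that stand 1 mm proud; on each side of it is one open slot 36 mm wide (centre x +-51). Floats set down on the strip stay there until shaken
- open_end (a point): middle of the floor's edge at the basket's open end, where floats leave when it is tipped (z 112 mm when level)
- catch_tray (a point): middle of the floor of the clear-walled catch tray at the stand's foot, below the basket: inside x +-114, y -79 to +103 mm in the riddle's frame, floor 5 mm, walls to 45 mm above the table. Seen under the basket from in front and from the sides
- carriage (a joint): sideways slide of the basket along the riddle's x, m, -0.04 to 0.04, spring-centred (60 N/m). A brisk to-and-fro of 60 mm at some 0.25 m/s with short turns (2 m/s2 or more) rolls the floats sideways off the strip; small ones drop through the slots, large ones come to lie in a slot, 9 mm low
- basket (a joint): tip of the basket about a hinge along the riddle's x at y -115, z 112 mm in the riddle's frame: rad, 0 = level, at most 0.9; grows as the handle bar is lifted; falls back by its own weight (about 1.5 N at the bar). From about 0.15 the large floats roll along slots and strip and out of the open end; 0.5 is plenty
- riddle_bar (a point): middle of the basket's handle bar: round dark steel, 12 mm diameter, 90 mm long along the riddle's x, 267 mm from the hinge line, 50 mm outside the closed end wall, 133 mm above the table when level; it may turn between the fingers
- bin: loose black bin for the large floats, 240 (x) x 160 (y), 0.45 kg, walls 5 thick, 60 high at x +-117, 45 high on the +y side (which goes next to the riddle), 90 high on the -y side. Origin mid-underside. It belongs under the riddle's open end, square to it, its +y wall up to the stand's posts: origin at riddle x 0, y -183. mm
- bin_tab (a point): middle of the upper part of the bin's grip tab, 12 mm thick along the bin's x, 30 mm wide, top 140 mm above the table; this point is 120 mm up, at bin x -116, y -5 mm. The bin slides on the table when pulled by it
- tong_stand: fixed wooden stand, an open box inside 32 (x) x 112 (y), floor 6 high, walls 40 high, 5 thick. Origin at the middle of its underside. mm
- tongs: loose sprung tongs, 0.14 kg, 168 mm high, standing tips down in the stand. Origin midway between the tips, level with their ends. Two arms spread along the tongs' y, hinged at 162 mm height; tip pads 22 (x) x 28 mm high, 90 mm apart when open, 100 mm over their outsides. Closing lowers the tips 3 mm; they spring open when let go
- tong_rolls (a point): where to grip the tongs from above: midway between the two black grip rolls (16 mm diameter, 24 mm long along x), 127 mm above the tip ends. Over the outsides of the rolls: about 55 mm when open, 46 mm at a tip gap of 50 mm, 42 mm at 30 mm, 40 mm at the stop. Squeezing takes 13 N to start and 22 N at the stop; squeezed by only 2 mm they are carried open, 60 N grips a float firmly
- float_tray: fixed shallow white tray, 300 (x) x 220 (y), floor 4 high, rim 10 high. Origin at the middle of its underside. The floats lie in it at the start. mm
- large1: large round cork float, 50 mm diameter, 35 g; origin at its centre. Two or all of the three are there
- large2: large round cork float, 50 mm diameter, 35 g; origin at its centre. Two or all of the three are there
- large3: large round cork float, 50 mm diameter, 35 g; origin at its centre. Two or all of the three are there
- small1: small round cork float, 30 mm diameter, 12 g; origin at its centre. Two or all of the three are there
- small2: small round cork float, 30 mm diameter, 12 g; origin at its centre. Two or all of the three are there
- small3: small round cork float, 30 mm diameter, 12 g; origin at its centre. Two or all of the three are there
- torch: orange torch, 170 mm long, lying; not to be disturbed
- spool: green line spool, 70 mm diameter, 34 mm high; not to be disturbed
- jar: amber jar, 60 mm diameter, 75 mm high; not to be disturbed
Not all that is in view belongs to the job. Leave any pink look-alike of the large1 alone. Leave any blue look-alike of the large3 alone.

How it is judged:
On the way, in this order (a step that is already met when the one before it is completed fails the run):
1. all the floats have been loaded into the riddle with the tongs (a small one may already have dropped through into the catch tray) (x of large1 in the frame of riddle between -0.125 and 0.125 m and y of large1 in the frame of riddle between -0.15 and 0.105 m and z of large1 in the frame of riddle between 0.1 and 0.165 m and x of large2 in the frame of riddle between -0.125 and 0.125 m and y of large2 in the frame of riddle between -0.15 and 0.105 m and z of large2 in the frame of riddle between 0.1 and 0.165 m and x of large3 in the frame of riddle between -0.125 and 0.125 m and y of large3 in the frame of riddle between -0.15 and 0.105 m and z of large3 in the frame of riddle between 0.1 and 0.165 m and ((x of small1 in the frame of riddle between -0.125 and 0.125 m and y of small1 in the frame of riddle between -0.15 and 0.105 m and z of small1 in the frame of riddle between 0.1 and 0.145 m) or (x of small1 in the frame of riddle between -0.118 and 0.118 m and y of small1 in the frame of riddle between -0.085 and 0.11 m and z of small1 in the frame of riddle between 0 and 0.06 m)) and ((x of small2 in the frame of riddle between -0.125 and 0.125 m and y of small2 in the frame of riddle between -0.15 and 0.105 m and z of small2 in the frame of riddle between 0.1 and 0.145 m) or (x of small2 in the frame of riddle between -0.118 and 0.118 m and y of small2 in the frame of riddle between -0.085 and 0.11 m and z of small2 in the frame of riddle between 0 and 0.06 m)) and ((x of small3 in the frame of riddle between -0.125 and 0.125 m and y of small3 in the frame of riddle between -0.15 and 0.105 m and z of small3 in the frame of riddle between 0.1 and 0.145 m) or (x of small3 in the frame of riddle between -0.118 and 0.118 m and y of small3 in the frame of riddle between -0.085 and 0.11 m and z of small3 in the frame of riddle between 0 and 0.06 m))), for 0.2 s.
2. then the basket is shaken: moved 15 mm to the riddle's +x side (value of joint carriage above 0.015 m).
3. and 15 mm to the -x side (value of joint carriage below -0.015 m).
4. and to the +x side again (value of joint carriage above 0.015 m).
5. with every small float in the catch tray, the basket is tipped, by 0.12 rad or more (value of joint basket above 0.12 rad and x of small1 in the frame of riddle between -0.118 and 0.118 m and y of small1 in the frame of riddle between -0.085 and 0.11 m and z of small1 in the frame of riddle between 0 and 0.06 m and x of small2 in the frame of riddle between -0.118 and 0.118 m and y of small2 in the frame of riddle between -0.085 and 0.11 m and z of small2 in the frame of riddle between 0 and 0.06 m and x of small3 in the frame of riddle between -0.118 and 0.118 m and y of small3 in the frame of riddle between -0.085 and 0.11 m and z of small3 in the frame of riddle between 0 and 0.06 m), for 0.1 s.
At the end, for the whole second after the job is handed in: every small float lies in the riddle's catch tray, every large float in the bin, the basket is level again (within 0.06 rad), and the tongs stand upright in their stand (origin within 15 mm of its middle each way, tilt under 0.15 rad) at rest (x of small1 in the frame of riddle between -0.118 and 0.118 m and y of small1 in the frame of riddle between -0.085 and 0.11 m and z of small1 in the frame of riddle between 0 and 0.06 m and x of small2 in the frame of riddle between -0.118 and 0.118 m and y of small2 in the frame of riddle between -0.085 and 0.11 m and z of small2 in the frame of riddle between 0 and 0.06 m and x of small3 in the frame of riddle between -0.118 and 0.118 m and y of small3 in the frame of riddle between -0.085 and 0.11 m and z of small3 in the frame of riddle between 0 and 0.06 m and x of large1 in the frame of bin between -0.118 and 0.118 m and y of large1 in the frame of bin between -0.08 and 0.08 m and z of large1 in the frame of bin between 0 and 0.07 m and x of large2 in the frame of bin between -0.118 and 0.118 m and y of large2 in the frame of bin between -0.08 and 0.08 m and z of large2 in the frame of bin between 0 and 0.07 m and x of large3 in the frame of bin between -0.118 and 0.118 m and y of large3 in the frame of bin between -0.08 and 0.08 m and z of large3 in the frame of bin between 0 and 0.07 m and x of tongs in the frame of tong_stand between -0.015 and 0.015 m and y of tongs in the frame of tong_stand between -0.015 and 0.015 m and z of tongs in the frame of tong_stand between -0.01 and 0.02 m and angle between tongs's own z axis and vertical below 0.15 rad and value of joint basket below 0.06 rad and linear speed of tongs below 0.05 m/s); the robot touches nothing.
It fails at once if the fingers touch a float (over 0.5 N): they are moved with the tongs (contact force between the fingers and large1 above 0.5 N or contact force between the fingers and large2 above 0.5 N or contact force between the fingers and large3 above 0.5 N or contact force between the fingers and small1 above 0.5 N or contact force between the fingers and small2 above 0.5 N or contact force between the fingers and small3 above 0.5 N).
It fails at once if the torch, spool or jar is moved by over 30 mm (distance of any of torch, spool, jar from where it was at the start of the episode above 0.03 m).
Of large1, large2, large3 only 2 to 3 are there at a start; the rules pass over those that are not, and their reading is None.
Of small1, small2, small3 only 2 to 3 are there at a start; the rules pass over those that are not, and their reading is None.
At some moment in a run one of bin may be knocked a few centimetres aside while the robot is not near it.
It also fails if it takes over 210 s, if anything falls off the work surface, if the arm or the gripper's body presses on something with over 40 N, if the wrist force passes 120 N, or if a joint passes its speed limit or range.

## Robot

A 7-joint arm with a two-finger parallel gripper is mounted at the origin on the work surface. World frame = base frame: x ahead of the robot, y to its left, z up, the work surface at z = 0. Lengths are in m, angles in rad, forces in N, time in s.
With the tool pointing down it reaches from about 0.4 to 0.85 m from the base axis. Payload 4.5 kg.
Tool frame: the origin (TCP) lies at the very end of the fingers, on their centre line; the grasp point (between the pads) lies 19 mm behind it (grip_point_offset is the distance from the TCP to the grasp point, in m); z points along the fingers, y is the direction in which the jaws open and shut (so a half turn about z gives the same grasp; the last joint's range is limited). The gripper opens to 85 mm and grips with 20 to 120 N. Pads are 22 mm wide; open, the fingers measure 114 mm over their backs; the gripper's body (76 mm by 85 mm) begins 54 mm behind the grasp point. The pads swing forward as they close: fully open they stand 13 mm farther back than shut.
Start: joints at [1.138, 0.689, -0.195, 1.565, 0.157, 0.902, -0.215], TCP at [0.281, -0.558, 0.199] pointing down, gripper open.
Joint ranges: [-3.01, 3.01], [-0.46, 2.08], [-1.47, 1.51], [0.13, 2.56], [-1, 4.14], [0.04, 2.09], [-2.66, 2.66]. Speed limits (rad/s): [2.57, 2.57, 3.14, 3.14, 3.14, 3.14, 3.14].

## Interface

Orientations are given as a 3x3 rotation matrix whose columns are the frame's x, y, z axes.
In Python, from station import * gives the robot as it stands. The module is installed in compiled form; this text tells all that it offers.
- The arm moves only by the tool play_rows, never from a script. Its argument "moves" is text: rows parted by semicolons, each of 6 numbers parted by spaces: the shift along the tool's x, y, z in cm, then the turn, a rotation vector about the tool's x, y, z in degrees. A call has 1 to 12 rows; each row is the pose to reach, as a shift and turn from the pose commanded when the call began, along the tool's axes at that moment; what a row does not reach only later rows make up. A row lasts 1/12 s, in which the tool goes at most 41.7 mm and 7.16 degrees, less where a joint would pass 70% of its speed; a pose out of reach is approached as far as the arm can. A call with a gripper value outside its range is refused whole. "grip" is the gripper's target within -1 to 1 (fully open at 1, half-way at 0, shut at -1), set as the call begins (left out, the last holds). The fingers move at their own pace and stop on an object; "grip_force" is the grip in N (left out, the last holds). Time passes only in rows, so rows that repeat a pose let the fingers close. It gives the time, the measured TCP pose, the force and the opening at its end, in the units of the state.
- observe(): the state, without advancing time (a new reading comes with each control period).
- get_image(name): name is "scene" or "top"; returns a dict with "img" (480x640x3 uint8, red, green, blue), "z_map" (480x640 float32, m along the optical axis (not along the pixel's ray), 0 where there is no reading), "mtx" (3x3 intrinsics, pixels), "world_to_cam" (4x4, takes a point from world to camera coordinates). Camera axes: x right, y down, z forward; pixel columns grow to the right and rows downward; lengths in m; the calibration is good to about 2 mm. A picture is of the moment at which its call begins.
- hand_in(): hands the job in, once; it reports no verdict.
The state is a dict: "clock": time; "qpos": joint angles; "dq": joint speeds; "effort": joint torques, N m; "position": TCP position; "ee_rot": TCP orientation; "wrist_force": force on the tool from outside, world axes, zero at the start; "moment": the same for the moment, N m; "opening": finger opening in m.
Only numpy, scipy, OpenCV 4.12 (cv2) and the standard library are available. Lean on these libraries where they do the work, as an engineer would, in place of code of your own. Each camera call takes 0.05 s, during which the arm holds its last target. There are 200 camera calls.

## Working session

There is one attempt and no reset: what is moved stays moved. The work goes in short steps, Python scripts to look and compute and a tool call to move; the robot and the scene stay as the last step left them, time stands still between calls to the robot, and variables do not carry over. Pictures are saved under pics/ and viewed, about 12 in all and at most 16, crops included, and the job is handed in when it is done.

Besides the shell and the picture viewer there is one more tool, called after "Request:" as name(argument=value, ...), one argument or row to a line, values as JSON. play_rows: Moves the arm, as the interface text tells. Its arguments: {"type":"object","properties":{"moves":{"type":"string"},"grip":{"type":"number"},"grip_force":{"type":"number"}},"required":["moves"]}

```bash
mkdir -p pics
cat > h.py <<'E'
from station import *
import numpy as np, cv2
def grab(n,name=None):
    d=get_image(n)
    if name: cv2.imwrite('pics/'+name+'.png',cv2.cvtColor(d['img'],cv2.COLOR_RGB2BGR))
    return d
def cast(d,u,v,z):
    K=d['mtx'];T=d['world_to_cam'];R=T[:3,:3];t=T[:3,3]
    c=-R.T@t;r=R.T@np.linalg.inv(K)@np.array([u,v,1.])
    return c+r*(z-c[2])/r[2]
def dep(d):
    K=d['mtx'];T=d['world_to_cam'];R=T[:3,:3];t=T[:3,3]
    v,u=np.mgrid[:480,:640];z=d['z_map']
    P=np.stack([(u-K[0,2])/K[0,0]*z,(v-K[1,2])/K[1,1]*z,z],-1)
    return (P-t)@R
def proj(d,p):
    q=d['mtx']@(d['world_to_cam'][:3,:3]@np.asarray(p)+d['world_to_cam'][:3,3]);return q[:2]/q[2]
E
python3 - <<'E'
from h import *
for n in('scene','top'):
    d=grab(n,n+'0');np.save('pics/%s0.npy'%n,d,allow_pickle=True)
    T=d['world_to_cam'];print(n,-T[:3,:3].T@T[:3,3],T[2,:3],d['mtx'][0,0])
o=observe();print(o)
E
```

```text
scene [ 0.91132497 -0.47683203  1.0402416 ] [-0.35403033  0.46388874 -0.81207744] 497.9391475830408
top [0.38343846 0.06669778 1.20663186] [ 0.12485616  0.00479321 -0.99216327] 522.1173306639666
{'clock': 0.1, 'qpos': array([ 1.13782874,  0.68991562, -0.19454965,  1.56624648,  0.1572625 ,
        0.90250758, -0.21508107]), 'dq': array([-1.23981464e-03, -2.70535291e-03,  1.63872805e-05, -1.44595332e-03,
       -2.75419500e-04,  8.85812423e-04, -5.48780523e-04]), 'effort': array([-3.37932623e-03, -5.40594828e+01, -1.27107248e+00, -1.58983916e+01,
        9.49833251e-03,  4.43209021e-03, -6.32998976e-06]), 'position': array([ 0.28094082, -0.55757478,  0.19855364]), 'ee_rot': array([[ 8.92984491e-01,  4.50086676e-01, -8.26658679e-04],
       [ 4.50087429e-01, -8.92983280e-01,  1.47268783e-03],
       [-7.53552103e-05, -1.68715607e-03, -9.99998574e-01]]), 'wrist_force': array([0.0576297 , 0.23952383, 0.38210494]), 'moment': array([ 0.01451511, -0.02177366, -0.03077567]), 'opening': 0.0853697433233395}
```

View pics/scene0.png

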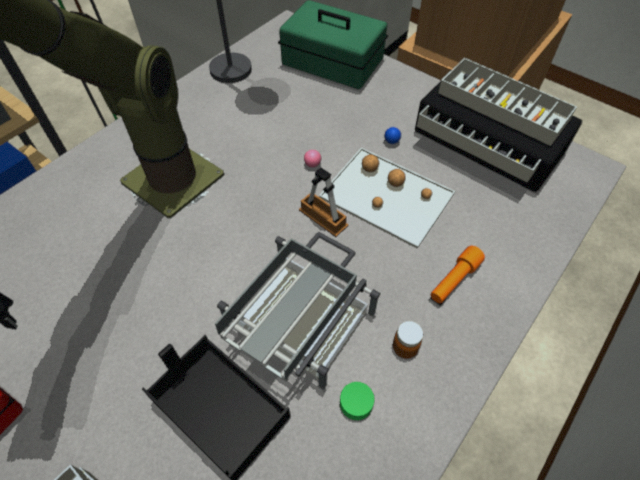

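View pics/top0.png

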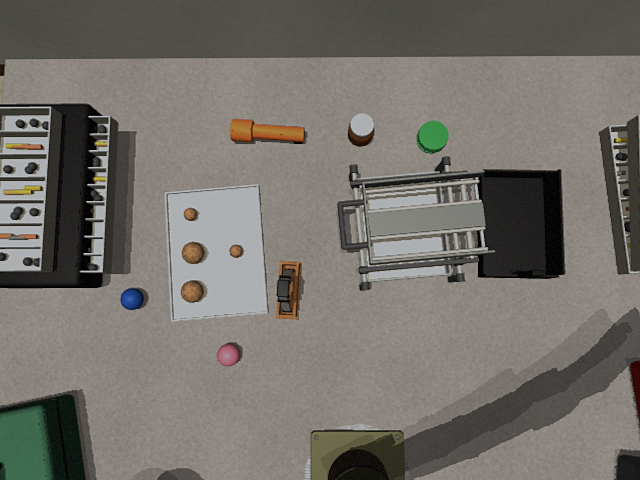

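Run:
```python
from h import *
d=np.load('pics/top0.npy',allow_pickle=True).item();im=d['img'];P=dep(d)
c=cv2.resize(im[140:310,270:570],None,fx=2.66,fy=2.66,interpolation=cv2.INTER_CUBIC)
cv2.imwrite('pics/c1.png',cv2.cvtColor(c,cv2.COLOR_RGB2BGR))
h=cv2.cvtColor(im,cv2.COLOR_RGB2HSV)
m=((h[...,0]>5)&(h[...,0]<18)&(h[...,1]>110)&(h[...,2]>60)).astype(np.uint8)
m[:,:165]=0
n,l,s,ce=cv2.connectedComponentsWithStats(m)
for i in range(1,n):
    if s[i,4]>40:
        u,v=ce[i];r=.025 if s[i,4]>300 else .015
        print(ce[i].round(1),s[i,4],s[i,2:4],cast(d,u,v,.004+r).round(4),'table',cast(d,u,v,0.04).round(3), 'dz',P[int(v),int(u)].round(4))
# bin and bar heights
for (u0,u1,v0,v1,z0,z1,nm) in [(330,366,190,260,.12,.15,'bar'),(475,575,160,290,.035,.05,'bin45'),(475,575,160,290,.08,.1,'bin90'),(475,575,160,290,.052,.066,'bin60'),(475,575,160,290,.125,.15,'tab'),(270,310,250,330,.13,.2,'tong'),(270,310,250,330,.034,.045,'stand'),(340,500,150,300,.085,.1,'post'),(340,500,150,300,.145,.16,'wall')]:
    sub=P[v0:v1,u0:u1].reshape(-1,3);k=(sub[:,2]>z0)&(sub[:,2]<z1);q=sub[k]
    if len(q):
        rr=cv2.minAreaRect(q[:,:2].astype(np.float32)*1000);print(nm,len(q),q.mean(0).round(4),'rect',[np.round(x,1) for x in rr])
```

```text
[264.  131.8] 1054 [74 23] [0.7814 0.2098 0.029 ] table [0.778 0.208 0.04 ] dz [0.7796 0.2085 0.0397]
[358.6 136.3] 80 [24 14] [ 0.7726 -0.0115  0.019 ] table [ 0.766 -0.01   0.04 ] dz [ 0.7573 -0.0069  0.068 ]
[189.7 213.8] 109 [12 11] [0.5896 0.3806 0.019 ] table [0.586 0.375 0.04 ] dz [0.5885 0.3775 0.0366]
[192.1 252.6] 332 [21 21] [0.4987 0.3698 0.029 ] table [0.498 0.367 0.04 ] dz [0.4978 0.3643 0.0512]
[235.5 250.7] 111 [12 12] [0.5036 0.273  0.019 ] table [0.502 0.269 0.04 ] dz [0.5039 0.2719 0.0324]
[290.6 289.6] 698 [25 59] [0.4144 0.1459 0.029 ] table [0.414 0.145 0.04 ] dz [0.4165 0.1489 0.0046]
[191.3 291.3] 342 [21 21] [0.4114 0.3692 0.029 ] table [0.411 0.366 0.04 ] dz [0.4114 0.3632 0.0548]
bar 556 [0.551  0.0178 0.1378] rect [array([555.4,  12. ]), array([120.7,  56.9]), np.float64(1.5)]
bin45 647 [ 0.5752 -0.3742  0.0428] rect [array([ 559.5, -364. ]), array([159.2, 236.7]), np.float64(88.6)]
bin90 588 [ 0.557  -0.4058  0.0893] rect [array([ 555.2, -358.1]), array([230.5, 195.8]), np.float64(3.2)]
bin60 635 [ 0.576  -0.3971  0.0592] rect [array([ 560.4, -365.2]), array([159.2, 242.6]), np.float64(88.7)]
tab 136 [ 0.4798 -0.336   0.1385] rect [array([ 523.8, -276.3]), array([251.6, 103.3]), np.float64(30.9)]
tong 331 [0.4137 0.1512 0.1618] rect [array([414.3, 151.9]), array([24.2, 54.4]), np.float64(86.4)]
stand 280 [0.4139 0.148  0.0395] rect [array([415.6, 152.1]), array([ 42.4, 121.8]), np.float64(86.4)]
post 1105 [ 0.5548 -0.1089  0.0933] rect [array([ 559.7, -131.2]), array([274.5, 273.9]), np.float64(4.9)]
wall 690 [ 0.5638 -0.1282  0.1499] rect [array([ 560.4, -141.3]), array([170.6, 252.3]), np.float64(4.9)]
```

View pics/c1.png

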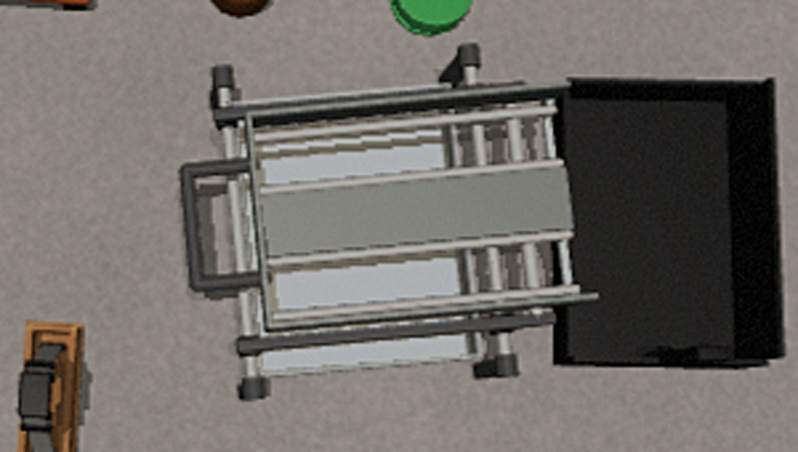

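```bash
cat >> h.py <<'E'
def go(p,psi=None,o=None):
    "shift (cm) in tool axes & turn about tool z (deg) to reach p with tool-x yaw psi"
    o=o or observe();R=o['ee_rot'];s=R.T@(np.asarray(p)-o['position'])*100
    cur=np.degrees(np.arctan2(R[1,0],R[0,0]))
    t=0 if psi is None else -((psi-cur+180)%360-180)
    print('shift',s.round(2),'turn z',round(t,2),'cur yaw',round(cur,2),'tilt',R[:,2].round(3))
E
python3 - <<'E'
from h import *
d=np.load('pics/top0.npy',allow_pickle=True).item();P=dep(d)
p=[cast(d,270+u/2.66,140+v/2.66,.094)[:2] for u,v in [(222,70),(470,47),(253,388),(505,365)]]
p=np.array(p);print(p.round(4));c=p.mean(0);y=(p[0]+p[2]-p[1]-p[3])/2;x=(p[0]+p[1]-p[2]-p[3])/2
print('angles',np.degrees(np.arctan2(-y[0],y[1])),np.degrees(np.arctan2(x[1],x[0])),np.hypot(*y),np.hypot(*x),c)
a=np.radians(4.9);print('origin',c-.012*np.array([-np.sin(a),np.cos(a)]))
for z0,z1 in((.1,.15),):
    k=(P[...,2]>z0)&(P[...,2]<z1)&(P[...,0]<.48)&(P[...,0]>.40)&(P[...,1]<-.3)&(P[...,1]>-.42);q=P[k];print('tab',len(q),q.mean(0),q.min(0),q.max(0))
for nm,lo,hi,z0,z1 in(('tray',(.3,.22),(.72,.45),.008,.02),('rolls',(.36,.1),(.47,.2),.12,.15)):
    k=(P[...,2]>z0)&(P[...,2]<z1)&(P[...,0]>lo[0])&(P[...,0]<hi[0])&(P[...,1]>lo[1])&(P[...,1]<hi[1]);q=P[k]
    print(nm,len(q),q.min(0).round(3),q.max(0).round(3))
go([.444,-.367,.2],88.6)
E
```

```text
[[ 0.6804  0.0055]
 [ 0.6989 -0.1986]
 [ 0.4201 -0.0166]
 [ 0.4378 -0.2181]]
angles 5.0983691311055415 4.552642142767802 0.20355904032912783 0.26153859152915493 [ 0.55932848 -0.10695803]
origin [ 0.56035348 -0.11891417]
tab 136 [ 0.44429304 -0.36359691  0.13111748] [ 0.43872911 -0.38304634  0.10117239] [ 0.4511219  -0.35214356  0.14431805]
tray 881 [0.345 0.221 0.008] [0.703 0.442 0.02 ]
rolls 103 [0.387 0.138 0.123] [0.442 0.164 0.15 ]
shift [23.14 -9.68 -0.13] turn z -61.85 cur yaw 26.75 tilt [-0.001  0.001 -1.   ]
```

Request:
play_rows(
  moves="23.1 -9.7 0 0 0 -61.9;23.1 -9.7 0 0 0 -61.9;23.1 -9.7 0 0 0 -61.9;23.1 -9.7 0 0 0 -61.9;23.1 -9.7 0 0 0 -61.9;23.1 -9.7 0 0 0 -61.9;23.1 -9.7 0 0 0 -61.9;23.1 -9.7 0 0 0 -61.9;23.1 -9.7 0 0 0 -61.9;23.1 -9.7 0 0 0 -61.9;23.1 -9.7 0 0 0 -61.9;23.1 -9.7 0 0 0 -61.9",
  grip=1,
)

```text
clock: 1.1
position: [0.4436, -0.3677, 0.1991]
ee_rot: [[0.026, 1.0, -0.0], [1.0, -0.026, 0.0], [0.0, -0.0, -1.0]]
wrist_force: [0.6, 0.4, 1.0]
opening: 0.0852
```

Run:
```python
from h import *
o=observe();print(o['position'],o['qpos'].round(2),o['wrist_force']);go([.444,-.367,.103],88.6)
```

```text
[ 0.44360536 -0.36770481  0.19909473] [ 0.89  0.66 -0.48  1.71  0.38  0.87  0.22] [0.56633803 0.39021814 0.97624852]
shift [0.07 0.04 9.61] turn z -0.1 cur yaw 88.5 tilt [-0.  0. -1.]
```

Request:
play_rows(
  moves="0 0 4 0 0 0;0 0 8 0 0 0;0 0 9.6 0 0 0;0 0 9.6 0 0 0",
)

```text
clock: 1.43
position: [0.4408, -0.3661, 0.0994]
ee_rot: [[0.025, 1.0, -0.007], [1.0, -0.025, 0.004], [0.004, -0.007, -1.0]]
wrist_force: [0.0, 0.5, 0.5]
opening: 0.0853
```

Request:
play_rows(
  moves="0 0 0 0 0 0;0 0 0 0 0 0;0 0 0 0 0 0;0 0 0 0 0 0;0 0 0 0 0 0;0 0 0 0 0 0;0 0 0 0 0 0;0 0 0 0 0 0",
  grip=-1,
  grip_force=80,
)

```text
clock: 2.1
position: [0.4441, -0.3679, 0.1044]
ee_rot: [[0.024, 1.0, 0.001], [1.0, -0.024, -0.001], [-0.001, 0.001, -1.0]]
wrist_force: [-1.1, 0.6, 5.8]
opening: 0.0086
```

Request:
play_rows(
  moves="0.5 0.1 0 0 0 -0.6;1 0.2 0 0 0 -1.2;1.5 0.4 0 0 0 -1.8;2 0.5 0 0 0 -2.4;2.5 0.7 0 0 0 -3.0;3 0.8 0 0 0 -3.6;3.5 1 0 0 0 -4.2;4 1.1 0 0 0 -4.8;4.4 1.2 0 0 0 -5.3;4.8 1.3 0 0 0 -5.9;5.2 1.4 0 0 0 -6.3;5.2 1.4 0 0 0 -6.3",
)

```text
clock: 3.1
position: [0.4606, -0.3162, 0.1044]
ee_rot: [[-0.086, 0.996, 0.003], [0.996, 0.086, -0.002], [-0.002, 0.003, -1.0]]
wrist_force: [0.1, -1.4, 6.1]
opening: 0.0083
```

```bash
cat >> h.py <<'E'
RO=np.array([.5592,-.118]);RA=np.radians(4.9)
def rid(x,y): return RO+np.array([x*np.cos(RA)-y*np.sin(RA),x*np.sin(RA)+y*np.cos(RA)])
def torid(p): e=np.asarray(p)[...,:2]-RO;return np.stack([e@[np.cos(RA),np.sin(RA)],e@[-np.sin(RA),np.cos(RA)]],-1)
def bin_(d):
    P=dep(d);k=(P[...,2]>.04)&(P[...,2]<.066)&(P[...,1]<-.21)&(P[...,1]>-.5)&(P[...,0]>.38)&(P[...,0]<.75)
    k=cv2.morphologyEx(k.astype(np.uint8),cv2.MORPH_OPEN,np.ones((2,2)))>0
    q=P[k];r=torid(q)
    print('bin rect',cv2.minAreaRect(q[:,:2].astype(np.float32)*1000),'riddle-frame min/max',r.min(0).round(3),r.max(0).round(3))
E
python3 - <<'E'
from h import *
d=grab('top','top1');bin_(d)
E
```

```text
bin rect ((497.4768981933594, -199.67221069335938), (232.58502197265625, 530.787109375), 46.83924865722656) riddle-frame min/max [-0.159 -0.268] [0.123 0.199]
```

View pics/top1.png

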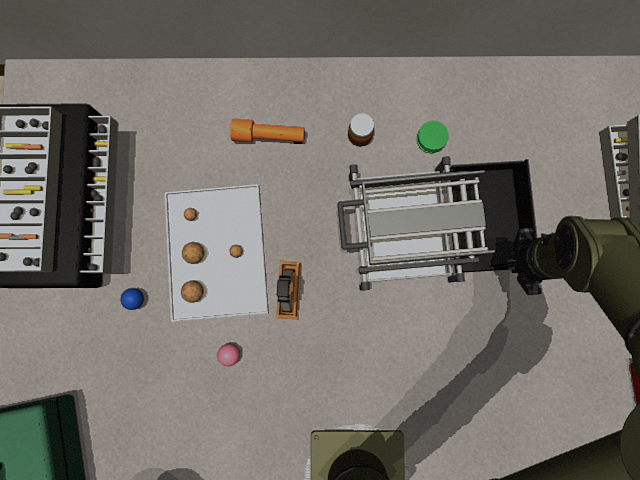

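Request:
play_rows(
  moves="0 0 0 0 0 0;0 0 0 0 0 0;0 0 0 0 0 0;0 0 0 0 0 0;0 0 0 0 0 0;0 0 0 0 0 0",
  grip=1,
)

```text
clock: 3.65
position: [0.4591, -0.3156, 0.1031]
ee_rot: [[-0.087, 0.996, -0.0], [0.996, 0.087, 0.0], [0.0, -0.0, -1.0]]
wrist_force: [-0.6, -0.1, 0.0]
opening: 0.0801
```

Request:
play_rows(
  moves="0 0 -4 0 0 0;0 0 -8 0 0 0;0 0 -12 0 0 0;0 0 -16 0 0 0;0 0 -19 0 0 0;0 0 -19 0 0 0",
)

```text
clock: 4.15
position: [0.4631, -0.317, 0.3]
ee_rot: [[-0.086, 0.996, 0.011], [0.996, 0.086, -0.006], [-0.007, 0.011, -1.0]]
wrist_force: [1.0, -0.1, -0.5]
opening: 0.0853
```

Run:
```python
from h import *
go([.415,.152,.293],86.4)
```

```text
shift [47.14 -0.77  0.37] turn z 8.53 cur yaw 94.93 tilt [ 0.011 -0.006 -1.   ]
```

Request:
play_rows(
  moves="4 0 0 0 0 0;8 0 0 0 0 1;12 0 0 0 0 2;16 0 0 0 0 3;20 0 0 0 0 4;24 0 0 0 0 5;28 0 0 0 0 6;32 0 0 0 0 7;36 0 0 0 0 8;40 0 0 0 0 8.5;44 -0.2 0 0 0 8.5;46.9 -0.3 0 0 0 8.5",
)

```text
clock: 5.15
position: [0.4144, 0.1548, 0.2932]
ee_rot: [[0.058, 0.998, -0.0], [0.998, -0.058, 0.001], [0.001, -0.0, -1.0]]
wrist_force: [0.8, 0.5, 0.4]
opening: 0.0854
```

Request:
play_rows(
  moves="0 0 0 0 0 0;0 0 0 0 0 0;0 0 0 0 0 0",
)

```text
clock: 5.4
position: [0.4155, 0.15, 0.2927]
ee_rot: [[0.062, 0.998, -0.001], [0.998, -0.062, -0.001], [-0.002, -0.001, -1.0]]
wrist_force: [0.5, -0.2, 0.2]
opening: 0.0856
```

Run:
```python
from h import *
o=observe();print(o['position'],o['qpos'].round(2));go([.415,.152,.117],86.4)
d=grab('top');bin_(d)
```

```text
[0.41545323 0.14999851 0.29273381] [-0.01  0.37 -0.62  1.94  0.27  0.92 -0.82]
shift [ 0.22 -0.04 17.57] turn z 0.02 cur yaw 86.42 tilt [-0.001 -0.001 -1.   ]
bin rect ((547.2192993164062, -152.22268676757812), (255.79962158203125, 489.23809814453125), 10.27286434173584) riddle-frame min/max [-0.159 -0.289] [0.122 0.199]
```

```bash
sed -i '/MORPH_OPEN/d; s/P\[...,1\]<-.21)/P[...,1]<-.215)/' h.py; sed -i "s/    q=P\[k\];r=torid(q)/    R_=torid(P);k\&=(R_[...,1]<-.1)\&(R_[...,1]>-.32)\&(abs(R_[...,0])<.16);q=P[k];r=R_[k]/" h.py
python3 - <<'E'
from h import *
d=grab('top');bin_(d)
E
```

```text
bin rect ((577.0223388671875, -303.6920166015625), (242.70132446289062, 158.93121337890625), 3.6271286010742188) riddle-frame min/max [-0.12  -0.269] [ 0.124 -0.105]
```

Request:
play_rows(
  moves="0.2 0 4 0 0 0;0.2 0 8 0 0 0;0.2 0 12 0 0 0;0.2 0 15 0 0 0;0.2 0 17 0 0 0;0.2 0 17.6 0 0 0;0.2 0 17.6 0 0 0;0.2 0 17.6 0 0 0",
  grip=1,
)

```text
clock: 6.17
position: [0.4165, 0.1527, 0.1179]
ee_rot: [[0.063, 0.998, 0.001], [0.998, -0.063, -0.0], [0.0, 0.001, -1.0]]
wrist_force: [-0.5, 0.6, 0.2]
opening: 0.0857
```

Request:
play_rows(
  moves="0 0 0 0 0 0;0 0 0 0 0 0;0 0 0 0 0 0;0 0 0 0 0 0;0 0 0 0 0 0;0 0 0 0 0 0;0 0 0 0 0 0;0 0 0 0 0 0",
  grip=0.22,
  grip_force=60,
)

```text
clock: 6.83
position: [0.4158, 0.1531, 0.1173]
ee_rot: [[0.062, 0.998, 0.0], [0.998, -0.062, -0.0], [-0.0, 0.0, -1.0]]
wrist_force: [-0.6, -0.6, -0.1]
opening: 0.0521
```

Run:
```python
from h import *
d=grab('scene');
c=cv2.resize(d['img'][100:260,260:480],None,fx=3,fy=3,interpolation=cv2.INTER_CUBIC)
cv2.imwrite('pics/s2.png',cv2.cvtColor(c,cv2.COLOR_RGB2BGR))
o=observe();print(o['position'],o['opening'],o['wrist_force'])
```

```text
[0.41584225 0.15310885 0.11726582] 0.052075321699299924 [0.3340615  0.47976204 0.17562178]
```

View pics/s2.png

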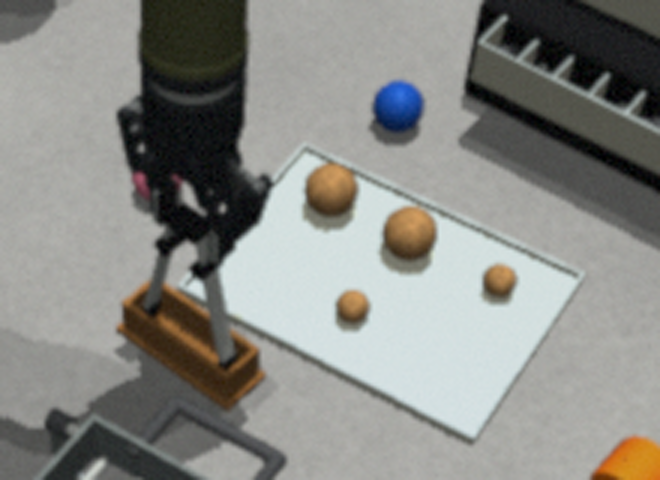

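Request:
play_rows(
  moves="0 0 -2 0 0 0;0 0 -4 0 0 0;0 0 -6 0 0 0;1.5 1 -6 0 0 0;4.5 3 -6 0 0 0;7.5 5 -6 0 0 0;10.5 7 -6 0 0 0;12.5 8 -6 0 0 0;12.5 8 -6 0 0 0;12.5 8 -6 0 0 0;12.5 8 -6 0 0 0",
)

```text
clock: 7.8
position: [0.5026, 0.2717, 0.1767]
ee_rot: [[0.062, 0.998, -0.001], [0.998, -0.062, -0.002], [-0.002, -0.001, -1.0]]
wrist_force: [-1.0, 0.2, -0.7]
opening: 0.052
```

Run:
```python
from h import *
o=observe();print(o['position'],o['qpos'].round(2),o['opening'],o['wrist_force']);go([.5036,.273,.119],86.4)
d=grab('scene');print(proj(d,[.5036,.273,.019]))
c=cv2.resize(d['img'][100:260,260:480],None,fx=3,fy=3,interpolation=cv2.INTER_CUBIC)
cv2.imwrite('pics/s3.png',cv2.cvtColor(c,cv2.COLOR_RGB2BGR))
```

```text
[0.50261945 0.27166767 0.17674515] [-0.28  0.68 -0.51  1.74  0.43  0.83 -1.05] 0.05204071078366902 [-0.97668166  0.19491787 -0.72306652]
shift [0.15 0.1  5.77] turn z 0.04 cur yaw 86.44 tilt [-0.001 -0.002 -1.   ]
[378.08617417 202.47330597]
```

View pics/s3.png

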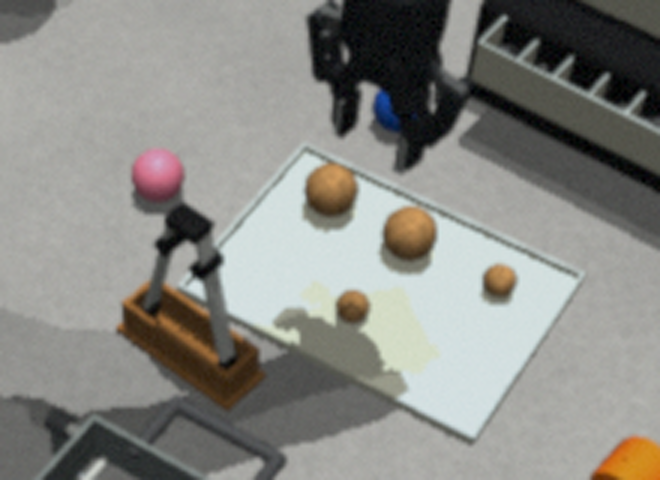

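Request:
play_rows(
  moves="-3 -2 0 0 0 0;-6 -4 0 0 0 0;-9 -6 0 0 0 0;-12.5 -8 0 0 0 0;-12.5 -8 0 0 0 0;-12.5 -8 3 0 0 0;-12.5 -8 6 0 0 0;-12.5 -8 6 0 0 0;-12.5 -8 6 0 0 0",
  grip=0.5,
)

```text
clock: 8.6
position: [0.4146, 0.1519, 0.117]
ee_rot: [[0.062, 0.998, -0.003], [0.998, -0.062, -0.002], [-0.003, -0.003, -1.0]]
wrist_force: [0.5, 0.3, 0.5]
opening: 0.0639
```

Request:
play_rows(
  moves="0 0 0 0 0 0;0 0 0 0 0 0;0 0 0 0 0 0;0 0 0 0 0 0;0 0 0 0 0 0;0 0 0 0 0 0;0 0 0 0 0 0;0 0 0 0 0 0",
  grip=0.1,
)

```text
clock: 9.27
position: [0.4159, 0.1531, 0.1174]
ee_rot: [[0.062, 0.998, 0.0], [0.998, -0.062, -0.0], [-0.0, 0.0, -1.0]]
wrist_force: [-0.7, 0.4, 0.7]
opening: 0.0465
```

Request:
play_rows(
  moves="0 0 -2 0 0 0;0 0 -4 0 0 0;0 0 -6 0 0 0;0 0 -6 0 0 0;0 0 -6 0 0 0;0 0 -6 0 0 0",
)

```text
clock: 9.77
position: [0.4156, 0.1526, 0.1768]
ee_rot: [[0.062, 0.998, -0.001], [0.998, -0.062, -0.001], [-0.001, -0.001, -1.0]]
wrist_force: [0.4, 0.2, 0.7]
opening: 0.0468
```

Run:
```python
from h import *
o=observe();print(o['position'],o['opening'],o['wrist_force'])
d=grab('scene')
c=cv2.resize(d['img'][100:260,260:480],None,fx=3,fy=3,interpolation=cv2.INTER_CUBIC)
cv2.imwrite('pics/s4.png',cv2.cvtColor(c,cv2.COLOR_RGB2BGR))
```

```text
[0.41555944 0.15264995 0.17681404] 0.04682590000275543 [0.38956134 0.2280412  0.67224315]
```

View pics/s4.png

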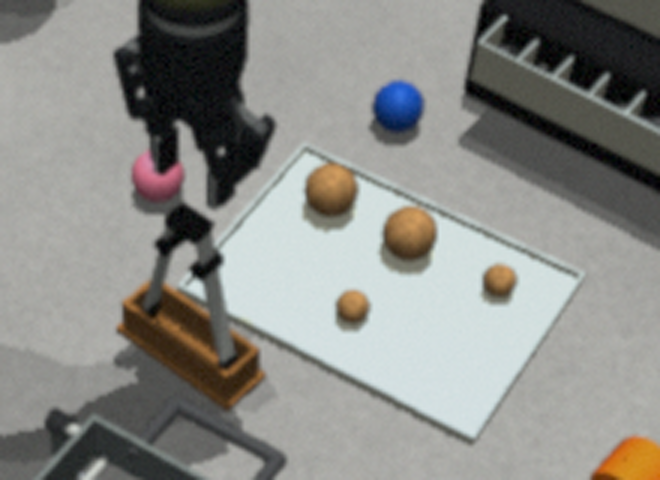

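Run:
```python
from h import *
d=grab('scene')
f=lambda p:((proj(d,p)-[260,100])*3).round(0)
print('rolls',f([.39,.153,.133]),f([.44,.151,.133]),'tcp pads',f([.391,.153,.177]),f([.44,.152,.177]),'top',f([.415,.152,.17]), 'bottom mid stand',f([.415,.152,.04]))
P=dep(d);uv=[(185,220),(165,243),(205,265),(160,165),(217,190)]
for u,v in uv: print(u,v,P[int(100+v/3),int(260+u/3)].round(3))
d=grab('top');P=dep(d)
k=(P[...,2]>.1)&(abs(P[...,0]-.415)<.06)&(abs(P[...,1]-.15)<.05)
print(proj(d,[.415,.152,.17]))
```

```text
rolls [168. 240.] [215. 270.] tcp pads [168. 203.] [217. 232.] top [191. 224.] bottom mid stand [191. 327.]
185 220 [0.407 0.151 0.171]
165 243 [0.395 0.144 0.14 ]
205 265 [0.433 0.146 0.14 ]
160 165 [0.389 0.144 0.224]
217 190 [0.444 0.144 0.234]
[282.73949332 287.4580156 ]
```

Run:
```python
from h import *
print(observe()['position'])
for n in('scene','top'):
    d=grab(n);P=dep(d)
    k=(P[...,2]>.05)&(abs(P[...,0]-.415)<.06)&(abs(P[...,1]-.15)<.05)
    q=P[k];h,e=np.histogram(q[:,2],np.arange(.05,.30,.01));print(n,list(zip(e.round(2),h)))
    for a in(.18,.19,.2,.21,.22,.23):
        s=q[(q[:,2]>a)&(q[:,2]<a+.01)]
        if len(s):print(a,s.min(0).round(3),s.max(0).round(3))
```

```text
[0.41522371 0.15271691 0.17643197]
scene [(np.float64(0.05), np.int64(26)), (np.float64(0.06), np.int64(24)), (np.float64(0.07), np.int64(25)), (np.float64(0.08), np.int64(31)), (np.float64(0.09), np.int64(29)), (np.float64(0.1), np.int64(28)), (np.float64(0.11), np.int64(27)), (np.float64(0.12), np.int64(15)), (np.float64(0.13), np.int64(76)), (np.float64(0.14), np.int64(52)), (np.float64(0.15), np.int64(18)), (np.float64(0.16), np.int64(42)), (np.float64(0.17), np.int64(110)), (np.float64(0.18), np.int64(0)), (np.float64(0.19), np.int64(0)), (np.float64(0.2), np.int64(0)), (np.float64(0.21), np.int64(32)), (np.float64(0.22), np.int64(55)), (np.float64(0.23), np.int64(60)), (np.float64(0.24), np.int64(54)), (np.float64(0.25), np.int64(60)), (np.float64(0.26), np.int64(140)), (np.float64(0.27), np.int64(106)), (np.float64(0.28), np.int64(136))]
0.21 [0.384 0.139 0.21 ] [0.45  0.166 0.22 ]
0.22 [0.376 0.139 0.22 ] [0.453 0.165 0.23 ]
0.23 [0.376 0.139 0.23 ] [0.453 0.165 0.24 ]
top [(np.float64(0.05), np.int64(0)), (np.float64(0.06), np.int64(0)), (np.float64(0.07), np.int64(0)), (np.float64(0.08), np.int64(0)), (np.float64(0.09), np.int64(0)), (np.float64(0.1), np.int64(0)), (np.float64(0.11), np.int64(0)), (np.float64(0.12), np.int64(0)), (np.float64(0.13), np.int64(0)), (np.float64(0.14), np.int64(0)), (np.float64(0.15), np.int64(0)), (np.float64(0.16), np.int64(0)), (np.float64(0.17), np.int64(0)), (np.float64(0.18), np.int64(0)), (np.float64(0.19), np.int64(0)), (np.float64(0.2), np.int64(0)), (np.float64(0.21), np.int64(0)), (np.float64(0.22), np.int64(0)), (np.float64(0.23), np.int64(0)), (np.float64(0.24), np.int64(0)), (np.float64(0.25), np.int64(0)), (np.float64(0.26), np.int64(0)), (np.float64(0.27), np.int64(0)), (np.float64(0.28), np.int64(2))]
```

Run:
```python
from h import *
d=grab('scene');P=dep(d)
k=(P[...,2]>.2)&(abs(P[...,0]-.415)<.08)&(abs(P[...,1]-.15)<.08)
q=P[k]
for a in np.arange(.21,.36,.01):
    s=q[(q[:,2]>a)&(q[:,2]<a+.01)]
    m=s[abs(s[:,0]-.415)<.012]
    if len(s):print(a.round(2),len(s),s.min(0).round(3)[:2],s.max(0).round(3)[:2],'mid',len(m),m[:,1].min().round(3) if len(m) else '')
```

```text
0.21 28 [0.385 0.14 ] [0.444 0.166] mid 0 
0.22 61 [0.376 0.139] [0.453 0.166] mid 0 
0.23 56 [0.376 0.138] [0.452 0.165] mid 0 
0.24 60 [0.376 0.14 ] [0.452 0.167] mid 0 
0.25 62 [0.366 0.137] [0.468 0.165] mid 0 
0.26 132 [0.357 0.135] [0.473 0.167] mid 0 
0.27 112 [0.354 0.134] [0.474 0.166] mid 0 
0.28 151 [0.353 0.133] [0.477 0.166] mid 13 0.141
0.29 121 [0.351 0.133] [0.48 0.16] mid 14 0.136
0.3 164 [0.348 0.13 ] [0.483 0.161] mid 23 0.132
0.31 228 [0.348 0.131] [0.483 0.168] mid 20 0.132
0.32 54 [0.432 0.138] [0.456 0.16 ] mid 0 
0.33 45 [0.401 0.116] [0.453 0.161] mid 6 0.116
0.34 126 [0.395 0.114] [0.453 0.172] mid 33 0.114
0.35 130 [0.385 0.113] [0.453 0.17 ] mid 35 0.113
```

Request:
play_rows(
  moves="0 0 0 0 0 0;0 0 0 0 0 0;0 0 0 0 0 0;0 0 2 0 0 0;0 0 4 0 0 0;0 0 6 0 0 0;0 0 8 0 0 0;0 0 9.3 0 0 0;0 0 9.3 0 0 0;0 0 9.3 0 0 0",
  grip=0.8,
)

```text
clock: 10.9
position: [0.4155, 0.1531, 0.084]
ee_rot: [[0.061, 0.998, -0.001], [0.998, -0.061, -0.001], [-0.001, -0.001, -1.0]]
wrist_force: [0.2, 0.5, 0.4]
opening: 0.0768
```

Request:
play_rows(
  moves="0 0 0 0 0 0;0 0 0 0 0 0;0 0 0 0 0 0;0 0 0 0 0 0;0 0 0 0 0 0;0 0 0 0 0 0;0 0 0 0 0 0;0 0 0 0 0 0",
  grip=0.2,
)

```text
clock: 11.57
position: [0.4183, 0.1539, 0.0855]
ee_rot: [[0.063, 0.998, 0.005], [0.998, -0.063, 0.002], [0.002, 0.005, -1.0]]
wrist_force: [3.2, 0.1, 7.3]
opening: 0.0516
```

Request:
play_rows(
  moves="0 0 -2 0 0 0;0 0 -4 0 0 0;0 0 -6 0 0 0;0 0 -6 0 0 0;0 0 -6 0 0 0;0 0 -6 0 0 0",
)

```text
clock: 12.07
position: [0.4152, 0.1524, 0.1438]
ee_rot: [[0.062, 0.998, -0.001], [0.998, -0.062, -0.001], [-0.001, -0.001, -1.0]]
wrist_force: [-0.9, 0.3, -1.9]
opening: 0.051
```

```bash
cat >> h.py <<'E'
def col(d,cx,cy,z0,z1,dz=.01,r=.06):
    P=dep(d);q=P[(P[...,2]>z0)&(P[...,2]<z1)&(abs(P[...,0]-cx)<r)&(abs(P[...,1]-cy)<.03)]
    for a in np.arange(z0,z1,dz):
        s=q[(q[:,2]>=a)&(q[:,2]<a+dz)]
        if len(s):print(a.round(3),len(s),s.min(0).round(3)[:2],s.max(0).round(3)[:2])
E
python3 - <<'E'
from h import *
o=observe();print(o['position'],o['opening'],o['wrist_force'])
d=grab('scene','s5');col(d,.415,.152,.03,.22)
E
```

```text
[0.41524505 0.15244789 0.14382226] 0.050972673644629235 [-0.93566258  0.27257566 -1.89226506]
0.03 241 [0.355 0.126] [0.475 0.18 ]
0.04 95 [0.355 0.129] [0.475 0.176]
0.06 13 [0.37  0.138] [0.455 0.159]
0.07 36 [0.367 0.137] [0.456 0.162]
0.08 32 [0.368 0.137] [0.455 0.161]
0.09 33 [0.371 0.139] [0.454 0.164]
0.1 31 [0.373 0.14 ] [0.452 0.161]
0.11 29 [0.374 0.141] [0.451 0.16 ]
0.12 30 [0.377 0.14 ] [0.448 0.159]
0.13 28 [0.379 0.14 ] [0.447 0.159]
0.14 33 [0.381 0.141] [0.445 0.16 ]
0.15 31 [0.385 0.14 ] [0.445 0.16 ]
0.16 32 [0.384 0.139] [0.443 0.16 ]
0.17 14 [0.388 0.141] [0.445 0.149]
0.18 33 [0.375 0.136] [0.452 0.152]
0.19 84 [0.376 0.136] [0.454 0.159]
0.2 86 [0.376 0.136] [0.454 0.156]
0.21 58 [0.373 0.138] [0.454 0.165]
```

Request:
play_rows(
  moves="1.5 1 0 0 0 0;4.5 3 0 0 0 0;7.5 5 0 0 0 0;10.5 7 0 0 0 0;12.6 8.1 0 0 0 0;12.6 8.1 0 0 0 0;12.6 8.1 0 0 0 0;12.6 8.1 2 0 0 0;12.6 8.1 4 0 0 0;12.6 8.1 5 0 0 0;12.6 8.1 5.7 0 0 0;12.6 8.1 5.7 0 0 0",
)

```text
clock: 13.12
position: [0.5032, 0.2722, 0.0857]
ee_rot: [[0.062, 0.998, -0.003], [0.998, -0.062, -0.003], [-0.003, -0.003, -1.0]]
wrist_force: [-0.3, -0.7, -1.5]
opening: 0.0516
```

Run:
```python
from h import *
o=observe();print(o['position'],o['opening'],o['wrist_force'])
d=grab('scene')
c=cv2.resize(d['img'][100:260,260:480],None,fx=3,fy=3,interpolation=cv2.INTER_CUBIC)
cv2.imwrite('pics/s6.png',cv2.cvtColor(c,cv2.COLOR_RGB2BGR))
```

```text
[0.50316168 0.27223993 0.08566941] 0.05162812774048679 [-0.25204936 -0.70671659 -1.46042822]
```

View pics/s6.png

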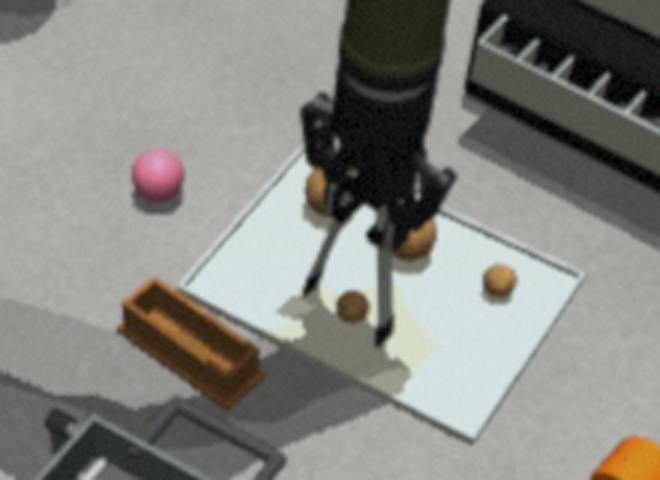

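Request:
play_rows(
  moves="0 0 0 0 0 0;0 0 0 0 0 0;0 0 0 0 0 0;0 0 0 0 0 0;0 0 0 0 0 0;0 0 0 0 0 0;0 0 0 0 0 0;0 0 0 0 0 0",
  grip=-1,
  grip_force=60,
)

```text
clock: 13.83
position: [0.505, 0.2742, 0.0878]
ee_rot: [[0.062, 0.998, 0.001], [0.998, -0.062, 0.001], [0.001, 0.001, -1.0]]
wrist_force: [-0.1, -0.1, 2.5]
opening: 0.0389
```

Request:
play_rows(
  moves="0 0 -2 0 0 0;0 0 -4 0 0 0;0 0 -8 0 0 0;0 0 -12 0 0 0;0 0 -15 0 0 0;0 0 -15 0 0 0;0 0 -15 0 0 0",
)

```text
clock: 14.42
position: [0.505, 0.2742, 0.2385]
ee_rot: [[0.062, 0.998, 0.003], [0.998, -0.062, 0.001], [0.001, 0.002, -1.0]]
wrist_force: [-0.2, 1.0, -2.2]
opening: 0.0392
```

Run:
```python
from h import *
o=observe();print(o['position'],o['opening'],o['wrist_force'])
d=grab('scene')
for p,n in(((.02,.035),'y'),):pass
xy=rid(0,80/1000.);print(xy);go([*xy,.236],94.9)
c=cv2.resize(d['img'][40:260,260:480],None,fx=2.6,fy=2.6,interpolation=cv2.INTER_CUBIC)
cv2.imwrite('pics/s7.png',cv2.cvtColor(c,cv2.COLOR_RGB2BGR))
```

```text
[0.50502995 0.27421712 0.23852311] 0.03920339461716629 [-0.17939235  1.01464844 -2.18688211]
[ 0.55236665 -0.03829238]
shift [-30.78   6.76   0.11] turn z -8.46 cur yaw 86.44 tilt [-0.001 -0.001 -1.   ]
```

View pics/s7.png

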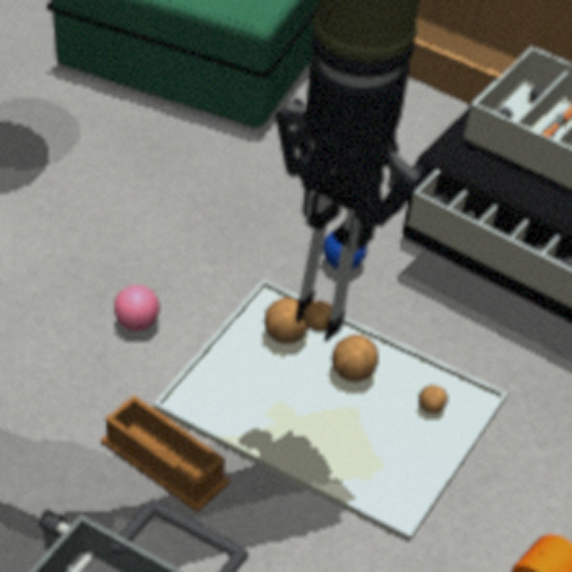

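Request:
play_rows(
  moves="-1.5 0.3 -1 0 0 -0.5;-4.5 1 -2 0 0 -1.5;-8 1.7 -2 0 0 -2.5;-11.5 2.5 -2 0 0 -3.5;-15 3.2 -2 0 0 -4.5;-18.5 4 -2 0 0 -5.5;-22 4.7 -2 0 0 -6.5;-25.5 5.5 -2 0 0 -7.5;-28.5 6.1 -2 0 0 -8.5;-30.5 6.6 -2 0 0 -8.5;-31.9 6.8 -2 0 0 -8.5;-31.9 6.8 -2 0 0 -8.5",
)

```text
clock: 15.47
position: [0.5509, -0.0542, 0.2543]
ee_rot: [[-0.079, 0.997, -0.006], [0.997, 0.079, -0.003], [-0.002, -0.006, -1.0]]
wrist_force: [-0.5, -1.0, -2.3]
opening: 0.0389
```

Request:
play_rows(
  moves="0 0 0 0 0 0;0 0 0 0 0 0;0 0 0 0 0 0;0 0 0 0 0 0",
)

```text
clock: 15.8
position: [0.5523, -0.0472, 0.2571]
ee_rot: [[-0.089, 0.996, -0.0], [0.996, 0.089, 0.001], [0.001, -0.0, -1.0]]
wrist_force: [0.5, -0.5, -1.0]
opening: 0.0394
```

Run:
```python
from h import *
o=observe();print(o['position'],o['opening'],o['wrist_force'],o['qpos'].round(2))
xy=rid(0,70/1000.);go([*xy,.190],94.9)
for n in('scene','top'):
    d=grab(n);h=cv2.cvtColor(d['img'],cv2.COLOR_RGB2HSV);P=dep(d)
    m=((h[...,0]>5)&(h[...,0]<18)&(h[...,1]>100)&(h[...,2]>40)&(P[...,2]>.1)&(abs(P[...,0]-.55)<.06)&(abs(P[...,1]+.05)<.06))
    q=P[m];print(n,len(q),q.mean(0) if len(q) else '', torid(q.mean(0)) if len(q) else '')
c=cv2.resize(grab('scene')['img'][140:400,180:420],None,fx=2.3,fy=2.3,interpolation=cv2.INTER_CUBIC)
cv2.imwrite('pics/s8.png',cv2.cvtColor(c,cv2.COLOR_RGB2BGR))
```

```text
[ 0.55234627 -0.04716148  0.2570707 ] 0.03939006374432997 [ 0.4970175  -0.5147114  -0.95237811] [ 0.38  0.58 -0.63  1.69  0.39  1.   -0.3 ]
shift [-0.12  0.08  6.71] turn z 0.2 cur yaw 95.1 tilt [-0.     0.001 -1.   ]
scene 144 [ 0.55418959 -0.05222406  0.22052841] [0.00062628 0.06596353]
top 83 [ 0.54898772 -0.04191766  0.19800506] [-0.00367624  0.07667659]
```

View pics/s8.png

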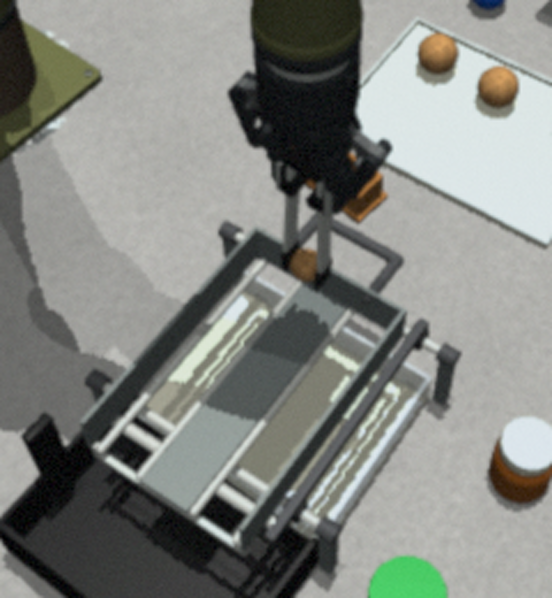

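Request:
play_rows(
  moves="-0.1 0.1 2 0 0 0;-0.1 0.1 4 0 0 0;-0.1 0.1 5.5 0 0 0;-0.1 0.1 6.3 0 0 0;-0.1 0.1 6.7 0 0 0;-0.1 0.1 6.7 0 0 0;-0.1 0.1 6.7 0 0 0;-0.1 0.1 6.7 0 0 0",
)

```text
clock: 16.62
position: [0.5544, -0.0495, 0.1912]
ee_rot: [[-0.086, 0.996, 0.002], [0.996, 0.086, 0.0], [-0.0, 0.002, -1.0]]
wrist_force: [0.0, 0.4, -1.1]
opening: 0.0389
```

Request:
play_rows(
  moves="0 0 0 0 0 0;0 0 0 0 0 0;0 0 0 0 0 0;0 0 0 0 0 0;0 0 0 0 0 0;0 0 0 0 0 0;0 0 0 0 0 0",
  grip=0.2,
)

```text
clock: 17.2
position: [0.5537, -0.0497, 0.1903]
ee_rot: [[-0.086, 0.996, 0.0], [0.996, 0.086, -0.0], [-0.0, 0.0, -1.0]]
wrist_force: [-0.3, 0.1, -1.4]
opening: 0.051
```

Request:
play_rows(
  moves="0 0 -2 0 0 0;0 0 -4 0 0 0;0 0 -6.7 0 0 0;0 0 -6.7 0 0 0;0 0 -6.7 0 0 0",
)

```text
clock: 17.62
position: [0.5547, -0.0495, 0.2586]
ee_rot: [[-0.086, 0.996, 0.003], [0.996, 0.086, -0.0], [-0.0, 0.003, -1.0]]
wrist_force: [0.5, -0.1, -1.6]
opening: 0.0513
```

```bash
cat >> h.py <<'E'
def floats():
    out=[]
    for n in('scene','top'):
        d=grab(n);h=cv2.cvtColor(d['img'],cv2.COLOR_RGB2HSV);P=dep(d)
        m=((h[...,0]>5)&(h[...,0]<18)&(h[...,1]>90)&(h[...,2]>35)&(P[...,0]<.76)&(P[...,1]<.45)&((P[...,1]>.2)|(P[...,1]<.08))).astype(np.uint8)
        k,l,s,c=cv2.connectedComponentsWithStats(m)
        for i in range(1,k):
            if s[i,4]>25:
                q=P[l==i];p=np.median(q,0);print(n,c[i].round(),s[i,4],s[i,2:4],p.round(3),'rid',torid(p).round(3))
E
python3 - <<'E'
from h import *
o=observe();print(o['position'],o['opening'],o['wrist_force'])
floats();go([.5907,.3775,.257],86.4)
E
```

```text
[ 0.55469603 -0.04949481  0.25861309] 0.0512955113960053 [ 0.46335996 -0.13568823 -1.63750786]
scene [93. 39.] 41 [12 24] [-0.675  0.247  0.031] rid [-1.198  0.469]
scene [370. 162.] 201 [15 17] [0.415 0.357 0.045] rid [-0.103  0.486]
scene [396. 177.] 215 [17 17] [0.502 0.357 0.045] rid [-0.016  0.478]
scene [426. 193.] 69 [9 9] [0.588 0.373 0.03 ] rid [0.071 0.487]
scene [318. 268.] 135 [13 13] [ 0.551 -0.04   0.13 ] rid [-0.002  0.079]
top [360. 141.] 106 [17  9] [ 0.756 -0.014  0.041] rid [0.205 0.087]
top [190. 214.] 116 [13 12] [0.587 0.376 0.029] rid [0.07 0.49]
top [374. 223.] 141 [12 14] [ 0.548 -0.035  0.131] rid [-0.004  0.084]
top [193. 253.] 357 [22 21] [0.497 0.364 0.047] rid [-0.021  0.485]
top [192. 291.] 365 [22 21] [0.411 0.363 0.047] rid [-0.106  0.492]
shift [42.26  7.45 -0.07] turn z 8.55 cur yaw 94.95 tilt [-0.002 -0.001 -1.   ]
```

Request:
play_rows(
  moves="2 0.3 0 0 0 0.5;6 1 0 0 0 1.5;10 1.7 0 0 0 2.5;14 2.4 0 0 0 3.5;18 3.1 0 0 0 4.5;22 3.8 0 0 0 5.5;26 4.5 0 0 0 6.5;30 5.2 0 0 0 7.5;34 5.9 0 0 0 8.5;38 6.6 0 0 0 8.5;41 7.1 0 0 0 8.5;42.3 7.3 0 0 0 8.5",
)

```text
clock: 18.72
position: [0.5868, 0.3843, 0.2549]
ee_rot: [[0.055, 0.998, -0.004], [0.998, -0.055, 0.002], [0.002, -0.004, -1.0]]
wrist_force: [-0.2, 0.5, -1.6]
opening: 0.0515
```

Request:
play_rows(
  moves="0 0 0 0 0 0;0 0 0 0 0 0;0 0 0 0 0 0;0 0 4 0 0 0;0 0 8 0 0 0;0 0 10 0 0 0;0 0 10 0 0 0;0 0 10 0 0 0",
)

```text
clock: 19.38
position: [0.5903, 0.3755, 0.1566]
ee_rot: [[0.064, 0.998, -0.001], [0.998, -0.064, -0.002], [-0.003, -0.001, -1.0]]
wrist_force: [0.2, 0.3, -0.1]
opening: 0.0513
```

Run:
```python
from h import *
o=observe();print(o['position'],o['opening'],o['wrist_force'],o['qpos'].round(2))
go([.589,.379,.087],86.4)
d=grab('scene');col(d,.589,.379,.06,.12)
```

```text
[0.59034006 0.37550493 0.15658947] 0.05133657137232396 [ 0.18307147  0.31106437 -0.13639566] [-0.4   0.88 -0.5   1.34  0.44  1.04 -1.03]
shift [ 0.36 -0.15  6.96] turn z -0.08 cur yaw 86.32 tilt [-0.001 -0.002 -1.   ]
0.07 3 [0.542 0.362] [0.625 0.388]
0.08 25 [0.542 0.359] [0.63  0.386]
0.09 24 [0.543 0.36 ] [0.629 0.387]
0.1 29 [0.545 0.36 ] [0.628 0.386]
0.11 20 [0.55  0.362] [0.626 0.377]
```

Request:
play_rows(
  moves="0.4 0.1 3 0 0 0;0.4 0.1 5.5 0 0 0;0.4 0.1 6.5 0 0 0;0.4 0.1 6.9 0 0 0;0.4 0.1 6.9 0 0 0;0.4 0.1 6.9 0 0 0",
)

```text
clock: 19.93
position: [0.5925, 0.3828, 0.0904]
ee_rot: [[0.063, 0.998, 0.003], [0.998, -0.063, 0.002], [0.002, 0.003, -1.0]]
wrist_force: [-0.1, 0.9, -0.9]
opening: 0.0511
```

Request:
play_rows(
  moves="0 0 0 0 0 0;0 0 0 0 0 0;0 0 0 0 0 0;0 0 0 0 0 0;0 0 0 0 0 0;0 0 0 0 0 0;0 0 0 0 0 0;0 0 0 0 0 0",
  grip=-1,
)

```text
clock: 20.6
position: [0.5924, 0.3832, 0.0903]
ee_rot: [[0.062, 0.998, 0.003], [0.998, -0.062, 0.003], [0.003, 0.003, -1.0]]
wrist_force: [-0.4, -0.4, 5.8]
opening: 0.0389
```

Request:
play_rows(
  moves="0 0 -2 0 0 0;0 0 -5 0 0 0;0 0 -9 0 0 0;0 0 -13 0 0 0;0 0 -17 0 0 0;0 0 -17 0 0 0;0 0 -17 0 0 0;0 0 -17 0 0 0",
)

```text
clock: 21.27
position: [0.5907, 0.3813, 0.2576]
ee_rot: [[0.062, 0.998, -0.001], [0.998, -0.062, -0.002], [-0.002, -0.001, -1.0]]
wrist_force: [0.2, 0.0, -3.0]
opening: 0.0393
```

Run:
```python
from h import *
o=observe();print(o['position'],o['opening'],o['wrist_force'])
floats();go([*rid(.002,.025),.257],94.9)
```

```text
[0.5906895  0.38130653 0.25756421] 0.03927311069450902 [ 0.23970944  0.0093595  -3.01386841]
scene [83. 18.] 63 [18 36] [-0.683  0.247  0.108] rid [-1.206  0.469]
scene [437. 148.] 97 [12 11] [0.587 0.371 0.195] rid [0.07  0.485]
scene [370. 162.] 203 [15 18] [0.416 0.356 0.045] rid [-0.103  0.485]
scene [396. 177.] 209 [16 17] [0.502 0.357 0.045] rid [-0.017  0.478]
scene [317. 268.] 139 [14 14] [ 0.55  -0.04   0.129] rid [-0.002  0.079]
top [360. 141.] 106 [17  9] [ 0.756 -0.014  0.039] rid [0.205 0.087]
top [374. 224.] 142 [12 14] [ 0.548 -0.035  0.13 ] rid [-0.004  0.084]
shift [-47.48  -0.19   0.06] turn z -8.43 cur yaw 86.47 tilt [-0.003 -0.003 -1.   ]
```

Request:
play_rows(
  moves="-2 0 0 0 0 -0.5;-6 0 0 0 0 -1.5;-10 0 0 0 0 -2.5;-14 0 0 0 0 -3.5;-18 0 0 0 0 -4.5;-22 0 0 0 0 -5.5;-26 0 0 0 0 -6.5;-30 0 0 0 0 -7.5;-34 0 0 0 0 -8.5;-38 0 0 0 0 -8.5;-42 0 0 0 0 -8.5;-45 -0.2 0 0 0 -8.5",
)

```text
clock: 22.37
position: [0.5598, -0.072, 0.2565]
ee_rot: [[-0.083, 0.997, -0.004], [0.997, 0.083, -0.002], [-0.002, -0.004, -1.0]]
wrist_force: [0.6, -0.8, -1.5]
opening: 0.0391
```

Request:
play_rows(
  moves="-2.4 0.3 0 0 0 0;-2.4 0.3 0 0 0 0;-2.4 0.3 0 0 0 0;-2.4 0.3 0 0 0 0;-2.4 0.3 0 0 0 0",
)

```text
clock: 22.78
position: [0.566, -0.0889, 0.2578]
ee_rot: [[-0.089, 0.996, -0.001], [0.996, 0.089, 0.001], [0.001, -0.001, -1.0]]
wrist_force: [0.8, 0.1, -1.4]
opening: 0.0392
```

Run:
```python
from h import *
o=observe();print(o['position'],o['opening'],o['wrist_force'])
floats();go([*rid(.0,.025),.194],94.9)
```

```text
[ 0.56597843 -0.08889334  0.25775204] 0.03923590316850798 [ 0.83350364  0.05816657 -1.38390185]
scene [370. 162.] 203 [15 18] [0.415 0.357 0.045] rid [-0.103  0.485]
scene [396. 177.] 212 [16 17] [0.502 0.357 0.046] rid [-0.017  0.478]
scene [319. 268.] 93 [ 9 13] [ 0.555 -0.038  0.131] rid [0.003 0.081]
scene [304. 273.] 130 [13 13] [ 0.563 -0.097  0.197] rid [0.006 0.02 ]
top [360. 141.] 100 [18  9] [ 0.756 -0.013  0.041] rid [0.205 0.088]
top [403. 211.] 100 [10 14] [ 0.564 -0.086  0.197] rid [0.007 0.031]
top [374. 224.] 142 [12 14] [ 0.548 -0.034  0.131] rid [-0.004  0.084]
top [193. 253.] 356 [22 21] [0.497 0.364 0.047] rid [-0.021  0.485]
top [192. 291.] 365 [22 21] [0.411 0.363 0.047] rid [-0.106  0.492]
shift [-0.32 -0.94  6.41] turn z 0.2 cur yaw 95.1 tilt [-0.     0.001 -1.   ]
```

Request:
play_rows(
  moves="-0.3 -0.8 2 0 0 0;-0.3 -0.8 4 0 0 0;-0.3 -0.8 5.3 0 0 0;-0.3 -0.8 6 0 0 0;-0.3 -0.8 6.4 0 0 0;-0.3 -0.8 6.4 0 0 0;-0.3 -0.8 6.4 0 0 0;-0.3 -0.8 6.4 0 0 0",
)

```text
clock: 23.55
position: [0.5593, -0.0941, 0.1951]
ee_rot: [[-0.087, 0.996, 0.002], [0.996, 0.087, -0.0], [-0.0, 0.002, -1.0]]
wrist_force: [-0.1, 0.7, -1.5]
opening: 0.0393
```

Request:
play_rows(
  moves="0 0 0 0 0 0;0 0 0 0 0 0;0 0 0 0 0 0;0 0 0 0 0 0;0 0 0 0 0 0;0 0 0 0 0 0;0 0 0 0 0 0",
  grip=0.2,
)

```text
clock: 24.13
position: [0.5586, -0.0944, 0.1943]
ee_rot: [[-0.086, 0.996, 0.0], [0.996, 0.086, -0.0], [-0.0, 0.0, -1.0]]
wrist_force: [-0.6, -0.2, -1.4]
opening: 0.0515
```

Request:
play_rows(
  moves="0 0 -2 0 0 0;0 0 -4 0 0 0;0 0 -6.4 0 0 0;0 0 -6.4 0 0 0;0 0 -6.4 0 0 0;0 0 -6.4 0 0 0",
)

```text
clock: 24.63
position: [0.558, -0.0946, 0.2576]
ee_rot: [[-0.086, 0.996, -0.001], [0.996, 0.086, -0.0], [-0.0, -0.001, -1.0]]
wrist_force: [-0.5, 0.4, -1.7]
opening: 0.0512
```

Run:
```python
from h import *
o=observe();print(o['position'],o['opening'],o['wrist_force'])
floats();go([.499,.368,.257],86.4)
```

```text
[ 0.55799233 -0.09459705  0.25761943] 0.05124799754295639 [-0.49507439  0.42678345 -1.71024829]
scene [370. 162.] 204 [16 18] [0.416 0.356 0.045] rid [-0.103  0.485]
scene [396. 177.] 211 [16 17] [0.502 0.357 0.046] rid [-0.017  0.478]
scene [321. 267.] 57 [ 7 12] [ 0.556 -0.034  0.13 ] rid [0.004 0.084]
scene [307. 281.] 134 [13 14] [ 0.555 -0.08   0.132] rid [-0.001  0.038]
top [360. 141.] 98 [16  9] [ 0.756 -0.013  0.04 ] rid [0.205 0.088]
top [392. 221.] 144 [14 14] [ 0.552 -0.072  0.133] rid [-0.003  0.047]
top [374. 224.] 142 [12 14] [ 0.548 -0.035  0.13 ] rid [-0.004  0.084]
top [193. 253.] 356 [22 21] [0.497 0.364 0.047] rid [-0.021  0.486]
top [192. 291.] 365 [22 21] [0.411 0.363 0.047] rid [-0.106  0.492]
shift [ 4.66e+01 -1.85e+00  1.00e-02] turn z 8.55 cur yaw 94.95 tilt [-0.003 -0.    -1.   ]
```

Request:
play_rows(
  moves="2 0 0 0 0 0.5;6 -0.2 0 0 0 1.5;10 -0.4 0 0 0 2.5;14 -0.6 0 0 0 3.5;18 -0.8 0 0 0 4.5;22 -1 0 0 0 5.5;26 -1.2 0 0 0 6.5;30 -1.4 0 0 0 7.5;34 -1.6 0 0 0 8.5;38 -1.7 0 0 0 8.5;42 -1.8 0 0 0 8.5;45 -1.9 0 0 0 8.5",
)

```text
clock: 25.73
position: [0.4989, 0.3562, 0.2572]
ee_rot: [[0.059, 0.998, -0.002], [0.998, -0.059, 0.001], [0.001, -0.002, -1.0]]
wrist_force: [-0.2, 0.7, -1.9]
opening: 0.0511
```

Request:
play_rows(
  moves="1.5 0 0 0 0 0;1.5 0 0 0 0 0;1.5 0 0 0 0 0;1.5 0 2 0 0 0;1.5 0 5 0 0 0;1.5 0 7 0 0 0;1.5 0 7 0 0 0;1.5 0 7 0 0 0",
)

```text
clock: 26.4
position: [0.502, 0.3648, 0.1872]
ee_rot: [[0.064, 0.998, -0.002], [0.998, -0.064, -0.003], [-0.003, -0.002, -1.0]]
wrist_force: [-0.1, -0.6, -1.6]
opening: 0.0514
```

Run:
```python
from h import *
o=observe();print(o['position'],o['opening'],o['wrist_force'],o['qpos'].round(2))
go([.499,.368,.091],86.4)
d=grab('scene');col(d,.499,.368,.09,.14)
```

```text
[0.50196827 0.36477887 0.18724896] 0.05139406847763932 [-0.09175803 -0.64543567 -1.56938212] [-0.42  0.74 -0.52  1.58  0.43  0.95 -1.15]
shift [ 0.33 -0.3   9.62] turn z -0.07 cur yaw 86.33 tilt [-0.002 -0.003 -1.   ]
0.1 6 [0.454 0.351] [0.54  0.367]
0.11 25 [0.453 0.349] [0.542 0.375]
0.12 32 [0.457 0.349] [0.541 0.378]
0.13 33 [0.456 0.35 ] [0.54  0.372]
```

Request:
play_rows(
  moves="0.3 -0.1 3 0 0 0;0.3 -0.1 6 0 0 0;0.3 -0.1 8.5 0 0 0;0.3 -0.1 9.6 0 0 0;0.3 -0.1 9.6 0 0 0;0.3 -0.1 9.6 0 0 0",
)

```text
clock: 26.95
position: [0.5019, 0.371, 0.0936]
ee_rot: [[0.062, 0.998, 0.002], [0.998, -0.062, 0.001], [0.001, 0.001, -1.0]]
wrist_force: [0.0, -0.4, -1.6]
opening: 0.0512
```

Request:
play_rows(
  moves="0 0 0 0 0 0;0 0 0 0 0 0;0 0 0 0 0 0;0 0 0 0 0 0;0 0 0 0 0 0;0 0 0 0 0 0;0 0 0 0 0 0;0 0 0 0 0 0",
  grip=-1,
)

```text
clock: 27.62
position: [0.5024, 0.3718, 0.0944]
ee_rot: [[0.062, 0.998, 0.003], [0.998, -0.062, 0.003], [0.003, 0.003, -1.0]]
wrist_force: [0.2, 0.1, 6.5]
opening: 0.0438
```

Request:
play_rows(
  moves="0 0 -2 0 0 0;0 0 -5 0 0 0;0 0 -9 0 0 0;0 0 -13 0 0 0;0 0 -17 0 0 0;0 0 -17 0 0 0;0 0 -17 0 0 0;0 0 -17 0 0 0",
)

```text
clock: 28.28
position: [0.5006, 0.3695, 0.2617]
ee_rot: [[0.062, 0.998, -0.001], [0.998, -0.062, -0.002], [-0.002, -0.001, -1.0]]
wrist_force: [0.3, 0.7, -1.7]
opening: 0.0438
```

Run:
```python
from h import *
o=observe();print(o['position'],o['opening'],o['wrist_force'])
floats();go([*rid(-.002,-.03),.257],94.9)
```

```text
[0.50055706 0.36948327 0.26168904] 0.043833406563715274 [ 0.26533227  0.70378193 -1.72966156]
scene [84. 19.] 72 [19 40] [-0.682  0.246  0.105] rid [-1.206  0.469]
scene [98. 49.] 30 [10 19] [-0.674  0.248 -0.006] rid [-1.197  0.47 ]
scene [403. 131.] 250 [18 19] [0.5   0.354 0.212] rid [-0.019  0.475]
scene [370. 162.] 201 [15 18] [0.415 0.357 0.046] rid [-0.103  0.485]
scene [314. 273.] 272 [21 24] [ 0.552 -0.054  0.131] rid [-0.001  0.064]
top [361. 141.] 102 [17  9] [ 0.756 -0.014  0.039] rid [0.205 0.087]
top [382. 223.] 295 [27 16] [ 0.55  -0.052  0.131] rid [-0.003  0.067]
shift [-51.24   9.15   0.48] turn z -8.45 cur yaw 86.45 tilt [-0.003 -0.003 -1.   ]
```

Request:
play_rows(
  moves="-2 0.4 0 0 0 -0.5;-6 1.2 0 0 0 -1.5;-10 2 0 0 0 -2.5;-14 2.7 0 0 0 -3.5;-18 3.4 0 0 0 -4.5;-22 4.1 0 0 0 -5.5;-26 4.8 0 0 0 -6.5;-30 5.5 0 0 0 -7.5;-34 6.2 0 0 0 -8.5;-38 7 0 0 0 -8.5;-42 7.8 0 0 0 -8.5;-46 8.5 0 0 0 -8.5",
)

```text
clock: 29.38
position: [0.5563, -0.0963, 0.2607]
ee_rot: [[-0.086, 0.996, -0.003], [0.996, 0.086, 0.0], [0.001, -0.003, -1.0]]
wrist_force: [1.9, -0.9, -2.2]
opening: 0.0437
```

Request:
play_rows(
  moves="-2 0 0 0 0 0;-2 0 0 0 0 0;-2 0 0 0 0 0;-2 0 0 0 0 0;-2 0 0 0 0 0",
)

```text
clock: 29.8
position: [0.5587, -0.1119, 0.2618]
ee_rot: [[-0.089, 0.996, -0.001], [0.996, 0.089, 0.001], [0.001, -0.001, -1.0]]
wrist_force: [0.1, 0.2, -1.7]
opening: 0.0441
```

Run:
```python
from h import *
o=observe();print(o['position'],o['opening'],o['wrist_force'])
floats();go([*rid(.0,-.005),.199],94.9)
```

```text
[ 0.55873725 -0.11185347  0.26179663] 0.04406975622934648 [ 0.1000752   0.16087532 -1.65482817]
scene [370. 163.] 203 [15 17] [0.416 0.357 0.045] rid [-0.102  0.485]
scene [316. 271.] 214 [16 24] [ 0.554 -0.046  0.13 ] rid [0.001 0.073]
scene [293. 276.] 391 [21 24] [ 0.558 -0.124  0.214] rid [-0.002 -0.006]
top [361. 140.] 92 [16  8] [ 0.756 -0.015  0.043] rid [0.205 0.086]
top [415. 213.] 310 [20 25] [ 0.556 -0.105  0.214] rid [-0.002  0.013]
top [382. 223.] 297 [27 16] [ 0.55  -0.052  0.131] rid [-0.003  0.067]
top [192. 291.] 364 [22 21] [0.411 0.363 0.047] rid [-0.106  0.492]
shift [-1.09 -0.03  6.32] turn z 0.22 cur yaw 95.12 tilt [-0.     0.001 -1.   ]
```

Request:
play_rows(
  moves="-1.1 0.2 2 0 0 0;-1.1 0.2 4 0 0 0;-1.1 0.2 5.2 0 0 0;-1.1 0.2 5.9 0 0 0;-1.1 0.2 6.2 0 0 0;-1.1 0.2 6.2 0 0 0;-1.1 0.2 6.2 0 0 0;-1.1 0.2 6.2 0 0 0",
)

```text
clock: 30.57
position: [0.5628, -0.1245, 0.2013]
ee_rot: [[-0.087, 0.996, 0.002], [0.996, 0.087, -0.0], [-0.0, 0.002, -1.0]]
wrist_force: [0.5, 0.1, -1.8]
opening: 0.0435
```

Request:
play_rows(
  moves="0 0 0 0 0 0;0 0 0 0 0 0;0 0 0 0 0 0;0 0 0 0 0 0;0 0 0 0 0 0;0 0 0 0 0 0;0 0 0 0 0 0",
  grip=0.2,
)

```text
clock: 31.15
position: [0.5621, -0.1248, 0.2003]
ee_rot: [[-0.086, 0.996, 0.0], [0.996, 0.086, -0.0], [-0.0, 0.0, -1.0]]
wrist_force: [-0.3, 0.5, -1.5]
opening: 0.0513
```

Request:
play_rows(
  moves="0 0 -2 0 0 0;0 0 -4 0 0 0;0 0 -6.2 0 0 0;0 0 -6.2 0 0 0;0 0 -6.2 0 0 0;0 0 -6.2 0 0 0",
)

```text
clock: 31.65
position: [0.5613, -0.125, 0.2615]
ee_rot: [[-0.086, 0.996, -0.001], [0.996, 0.086, -0.0], [-0.0, -0.001, -1.0]]
wrist_force: [-0.2, 0.3, -1.4]
opening: 0.0515
```

Run:
```python
from h import *
o=observe();print(o['position'],o['opening'],o['wrist_force'])
floats();go([.412,.367,.257],86.4)
d=grab('top');bin_(d)
```

```text
[ 0.561321   -0.12495077  0.26152247] 0.05145558491226181 [-0.23770019  0.28848023 -1.37337919]
scene [370. 163.] 206 [15 18] [0.416 0.357 0.045] rid [-0.103  0.485]
scene [316. 271.] 213 [16 24] [ 0.554 -0.045  0.131] rid [0.001 0.073]
scene [297. 289.] 293 [17 23] [ 0.558 -0.115  0.15 ] rid [-0.001  0.003]
top [361. 140.] 91 [17  8] [ 0.756 -0.014  0.043] rid [0.205 0.086]
top [397. 220.] 733 [51 24] [ 0.553 -0.088  0.142] rid [-0.004  0.031]
top [192. 291.] 365 [22 21] [0.411 0.363 0.047] rid [-0.106  0.492]
shift [ 50.3  -10.6    0.44] turn z 8.55 cur yaw 94.95 tilt [-0.003  0.    -1.   ]
bin rect ((453.3190612792969, -292.2165832519531), (8.820225715637207, 120.01140594482422), 2.4186151027679443) riddle-frame min/max [-0.127 -0.224] [-0.116 -0.105]
```

Request:
play_rows(
  moves="2 -0.4 0 0 0 0.5;6 -1.2 0 0 0 1.5;10 -2 0 0 0 2.5;14 -2.9 0 0 0 3.5;18 -3.8 0 0 0 4.5;22 -4.6 0 0 0 5.5;26 -5.4 0 0 0 6.5;30 -6.3 0 0 0 7.5;34 -7.1 0 0 0 8.5;38 -8 0 0 0 8.5;42 -8.8 0 0 0 8.5;46 -9.6 0 0 0 8.5",
)

```text
clock: 32.8
position: [0.4256, 0.3266, 0.2616]
ee_rot: [[0.062, 0.998, -0.001], [0.998, -0.062, -0.001], [-0.001, -0.001, -1.0]]
wrist_force: [1.0, 0.0, -1.0]
opening: 0.0517
```

Request:
play_rows(
  moves="3.7 -0.3 0 0 0 0;4.2 -0.3 0 0 0 0;4.2 -0.3 0 0 0 0;4.2 -0.3 2 0 0 0;4.2 -0.3 5 0 0 0;4.2 -0.3 7 0 0 0;4.2 -0.3 7 0 0 0;4.2 -0.3 7 0 0 0",
)

```text
clock: 33.47
position: [0.4264, 0.3651, 0.1914]
ee_rot: [[0.064, 0.998, -0.002], [0.998, -0.064, -0.003], [-0.003, -0.002, -1.0]]
wrist_force: [-1.0, -0.2, -1.8]
opening: 0.0512
```

Run:
```python
from h import *
o=observe();print(o['position'],o['opening'],o['wrist_force'],o['qpos'].round(2))
go([.413,.368,.091],86.4)
d=grab('scene');col(d,.413,.368,.09,.14)
bin_(grab('top'))
```

```text
[0.42640451 0.36513027 0.19136422] 0.05121479180029877 [-0.99221231 -0.20331551 -1.77228915] [-0.47  0.66 -0.54  1.76  0.43  0.85 -1.28]
shift [ 0.23 -1.34 10.04] turn z -0.04 cur yaw 86.36 tilt [-0.002 -0.003 -1.   ]
0.11 17 [0.379 0.347] [0.466 0.374]
0.12 37 [0.38  0.347] [0.467 0.375]
0.13 37 [0.381 0.349] [0.466 0.379]
bin rect ((569.6486206054688, -294.1998596191406), (241.0115509033203, 146.06471252441406), 2.558858633041382) riddle-frame min/max [-0.128 -0.254] [ 0.118 -0.105]
```

Request:
play_rows(
  moves="0.3 -0.7 0 0 0 0;0.3 -1 3 0 0 0;0.3 -1 6 0 0 0;0.3 -1 8.8 0 0 0;0.3 -1 10 0 0 0;0.3 -1 10 0 0 0;0.3 -1 10 0 0 0",
)

```text
clock: 34.15
position: [0.4164, 0.3718, 0.0931]
ee_rot: [[0.062, 0.998, 0.0], [0.998, -0.062, 0.001], [0.001, 0.0, -1.0]]
wrist_force: [-0.8, 0.0, -0.4]
opening: 0.0514
```

Request:
play_rows(
  moves="0 0 0 0 0 0;0 0 0 0 0 0;0 0 0 0 0 0;0 0 0 0 0 0;0 0 0 0 0 0;0 0 0 0 0 0;0 0 0 0 0 0;0 0 0 0 0 0",
  grip=-1,
)

```text
clock: 34.82
position: [0.4174, 0.3722, 0.0936]
ee_rot: [[0.062, 0.998, 0.002], [0.998, -0.062, 0.002], [0.003, 0.002, -1.0]]
wrist_force: [0.4, 0.3, 7.2]
opening: 0.0436
```

Request:
play_rows(
  moves="0 0 -2 0 0 0;0 0 -5 0 0 0;0 0 -9 0 0 0;0 0 -13 0 0 0;0 0 -17 0 0 0;0 0 -17 0 0 0;0 0 -17 0 0 0;0 0 -17 0 0 0",
)

```text
clock: 35.48
position: [0.4162, 0.3699, 0.2616]
ee_rot: [[0.062, 0.998, -0.001], [0.998, -0.062, -0.002], [-0.002, -0.001, -1.0]]
wrist_force: [-0.8, -0.2, -3.2]
opening: 0.044
```

Run:
```python
from h import *
o=observe();print(o['position'],o['opening'],o['wrist_force'])
floats();go([*rid(.002,-.06),.262],94.9)
bin_(grab('top','top9'))
```

```text
[0.4161631  0.3699183  0.26155777] 0.04397029816761934 [-0.76450294 -0.20245908 -3.17991056]
scene [88. 29.] 100 [28 60] [-0.68   0.247  0.07 ] rid [-1.204  0.47 ]
scene [374. 116.] 237 [17 19] [0.417 0.353 0.212] rid [-0.102  0.481]
scene [306. 282.] 669 [36 40] [ 0.557 -0.099  0.142] rid [-0.     0.019]
top [361. 141.] 98 [16  9] [ 0.756 -0.014  0.041] rid [0.205 0.087]
top [397. 220.] 724 [51 24] [ 0.553 -0.088  0.142] rid [-0.004  0.031]
top [173. 284.] 278 [25 19] [0.421 0.355 0.214] rid [-0.098  0.483]
shift [-5.368e+01  1.841e+01 -1.000e-02] turn z -8.45 cur yaw 86.45 tilt [-0.002 -0.003 -1.   ]
bin rect ((569.4536743164062, -294.0433044433594), (241.0693817138672, 146.5640411376953), 2.6430420875549316) riddle-frame min/max [-0.128 -0.254] [ 0.117 -0.105]
```

View pics/top9.png

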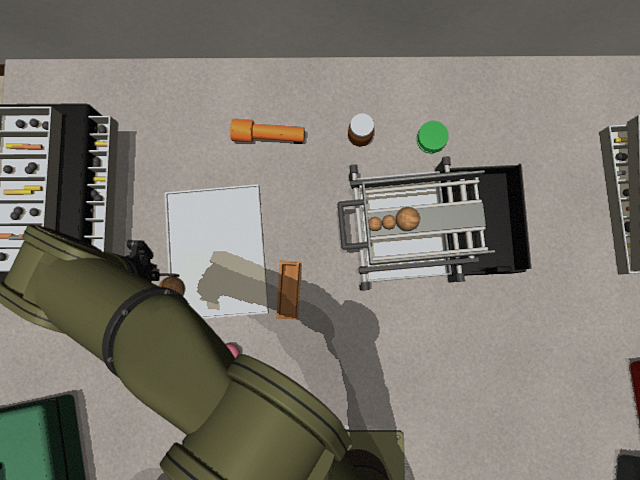

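Request:
play_rows(
  moves="-2 0.7 0 0 0 -0.5;-5.5 1.9 0 0 0 -1.5;-9 3.1 0 0 0 -2.5;-12.5 4.3 0 0 0 -3.5;-16 5.5 0 0 0 -4.5;-19.5 6.7 0 0 0 -5.5;-23 7.9 0 0 0 -6.5;-26.5 9.1 0 0 0 -7.5;-30 10.3 0 0 0 -8.5;-33.5 11.5 0 0 0 -8.5;-37 12.7 0 0 0 -8.5;-40.5 13.9 0 0 0 -8.5",
)

```text
clock: 36.63
position: [0.5295, -0.0439, 0.261]
ee_rot: [[-0.086, 0.996, -0.003], [0.996, 0.086, 0.0], [0.0, -0.003, -1.0]]
wrist_force: [0.8, 0.1, -2.0]
opening: 0.0442
```

Request:
play_rows(
  moves="-3 0.5 0 0 0 0;-6 1.2 0 0 0 0;-9 2 0 0 0 0;-11.3 2.4 0 0 0 0;-11.3 2.4 0 0 0 0;-11.3 2.4 0 0 0 0;-11.3 2.4 0 0 0 0;-11.3 2.4 0 0 0 0",
)

```text
clock: 37.3
position: [0.5634, -0.1506, 0.2618]
ee_rot: [[-0.089, 0.996, -0.001], [0.996, 0.089, 0.001], [0.001, -0.001, -1.0]]
wrist_force: [0.2, -0.1, -1.9]
opening: 0.044
```

Run:
```python
from h import *
o=observe();print(o['position'],o['opening'],o['wrist_force'])
floats();go([*rid(.0,-.05),.201],94.9)
```

```text
[ 0.5633525  -0.15063346  0.26178708] 0.044029918057969665 [ 0.16811595 -0.07522004 -1.92505897]
scene [309. 280.] 503 [29 40] [ 0.559 -0.086  0.136] rid [0.002 0.032]
scene [281. 291.] 397 [22 25] [ 0.562 -0.164  0.215] rid [-0.001 -0.046]
top [360. 140.] 94 [18  8] [ 0.756 -0.013  0.042] rid [0.205 0.088]
top [436. 210.] 338 [21 25] [ 0.561 -0.145  0.215] rid [-0.001 -0.027]
top [397. 220.] 728 [51 24] [ 0.552 -0.088  0.142] rid [-0.004  0.031]
shift [-1.69 -0.16  6.12] turn z 0.19 cur yaw 95.09 tilt [-0.  0. -1.]
```

Request:
play_rows(
  moves="-1.5 0 0 0 0 0;-2 0.1 1 0 0 0;-2 0.1 3 0 0 0;-2 0.1 5 0 0 0;-2 0.1 5.8 0 0 0;-2 0.1 6.1 0 0 0;-2 0.1 6.1 0 0 0;-2 0.1 6.1 0 0 0",
)

```text
clock: 38.07
position: [0.5672, -0.1719, 0.202]
ee_rot: [[-0.087, 0.996, 0.001], [0.996, 0.087, -0.0], [-0.0, 0.001, -1.0]]
wrist_force: [-0.2, -0.2, -1.0]
opening: 0.0438
```

Request:
play_rows(
  moves="0 0 0 0 0 0;0 0 0 0 0 0;0 0 0 0 0 0;0 0 0 0 0 0;0 0 0 0 0 0;0 0 0 0 0 0;0 0 0 0 0 0",
  grip=0.2,
)

```text
clock: 38.65
position: [0.5665, -0.1722, 0.2013]
ee_rot: [[-0.086, 0.996, 0.0], [0.996, 0.086, -0.0], [-0.0, 0.0, -1.0]]
wrist_force: [0.4, 0.0, -1.5]
opening: 0.0511
```

Request:
play_rows(
  moves="0 0 -2 0 0 0;0 0 -4 0 0 0;0 0 -6.1 0 0 0;0 0 -6.1 0 0 0;0 0 -6.1 0 0 0;0 0 -6.1 0 0 0",
)

```text
clock: 39.15
position: [0.5658, -0.1724, 0.2614]
ee_rot: [[-0.086, 0.996, -0.002], [0.996, 0.086, -0.0], [-0.0, -0.002, -1.0]]
wrist_force: [-0.8, 0.5, -1.5]
opening: 0.0511
```

Run:
```python
from h import *
o=observe();print(o['position'],o['opening'],o['wrist_force'])
floats();go([.4165,.1531,.262],86.4)
```

```text
[ 0.565803   -0.17236233  0.26142164] 0.05106721423363842 [-0.75323245  0.54173102 -1.54157024]
scene [307. 282.] 604 [34 40] [ 0.559 -0.096  0.142] rid [0.001 0.022]
scene [282. 307.] 316 [18 23] [ 0.56  -0.165  0.152] rid [-0.003 -0.047]
top [360. 140.] 100 [17  9] [ 0.756 -0.014  0.041] rid [0.205 0.087]
top [410. 219.] 1172 [75 24] [ 0.554 -0.107  0.148] rid [-0.004  0.012]
shift [ 33.71 -12.04  -0.06] turn z 8.55 cur yaw 94.95 tilt [-0.003  0.    -1.   ]
```

Request:
play_rows(
  moves="2 -0.7 0 0 0 0.7;5 -1.8 0 0 0 1.5;8.5 -3 0 0 0 2.5;12 -4.3 0 0 0 3.5;15.5 -5.5 0 0 0 4.5;19 -6.7 0 0 0 5.5;22.5 -8 0 0 0 6.5;26 -9.3 0 0 0 7.5;29.5 -10.6 0 0 0 8.5;32.5 -11.6 0 0 0 8.5;33.7 -12 0 0 0 8.5;33.7 -12 0 0 0 8.5",
)

```text
clock: 40.25
position: [0.4158, 0.157, 0.2621]
ee_rot: [[0.054, 0.999, -0.001], [0.999, -0.054, 0.002], [0.002, -0.001, -1.0]]
wrist_force: [0.2, -0.0, -1.1]
opening: 0.0509
```

Request:
play_rows(
  moves="0 0 4 0 0 0;0 0 8 0 0 0;0 0 10.5 0 0 0;0 0 10.5 0 0 0;0 0 10.5 0 0 0;0 0 10.5 0 0 0;0 0 10.5 0 0 0",
)

```text
clock: 40.83
position: [0.4193, 0.1536, 0.1588]
ee_rot: [[0.063, 0.998, 0.003], [0.998, -0.063, 0.001], [0.002, 0.003, -1.0]]
wrist_force: [0.4, -0.0, -0.6]
opening: 0.0512
```

Run:
```python
from h import *
o=observe();print(o['position'],o['opening'],o['wrist_force'])
go([.4155,.1531,.0835],86.4)
d=grab('scene');col(d,.415,.152,.06,.15)
floats();bin_(grab('top'))
```

```text
[0.41933493 0.15360435 0.15875617] 0.0512146966891413 [ 0.40702904 -0.03903862 -0.61601461]
shift [-0.09 -0.4   7.52] turn z 0.0 cur yaw 86.4 tilt [ 0.003  0.001 -1.   ]
0.07 1 [0.457 0.141] [0.457 0.141]
0.08 25 [0.375 0.138] [0.46  0.163]
0.09 40 [0.374 0.137] [0.46  0.164]
0.1 39 [0.374 0.138] [0.459 0.164]
0.11 32 [0.376 0.142] [0.458 0.161]
0.12 25 [0.379 0.14 ] [0.454 0.164]
0.13 30 [0.379 0.141] [0.453 0.16 ]
0.14 35 [0.382 0.143] [0.452 0.162]
scene [87. 26.] 92 [26 56] [-0.68   0.247  0.082] rid [-1.203  0.47 ]
scene [297. 292.] 1086 [51 57] [ 0.56  -0.118  0.148] rid [ 0. -0.]
top [360. 141.] 104 [17  9] [ 0.756 -0.013  0.041] rid [0.205 0.088]
top [410. 219.] 1165 [75 24] [ 0.553 -0.107  0.148] rid [-0.005  0.011]
bin rect ((569.36376953125, -293.709228515625), (240.89588928222656, 146.3362579345703), 2.7326035499572754) riddle-frame min/max [-0.128 -0.254] [ 0.117 -0.105]
```

Request:
play_rows(
  moves="-0.1 -0.4 0 0 0 0;-0.1 -0.4 2 0 0 0;-0.1 -0.4 4 0 0 0;-0.1 -0.4 5.5 0 0 0;-0.1 -0.4 6.7 0 0 0;-0.1 -0.4 7.4 0 0 0;-0.1 -0.4 7.4 0 0 0;-0.1 -0.4 7.4 0 0 0",
)

```text
clock: 41.7
position: [0.4137, 0.1526, 0.0834]
ee_rot: [[0.061, 0.998, -0.0], [0.998, -0.061, -0.0], [-0.0, -0.0, -1.0]]
wrist_force: [0.2, 0.1, -1.5]
opening: 0.0513
```

Request:
play_rows(
  moves="0 0 0 0 0 0;0 0 0 0 0 0;0 0 0 0 0 0;0 0 0 0 0 0;0 0 0 0 0 0;0 0 0 0 0 0",
  grip=0.8,
)

```text
clock: 42.2
position: [0.4141, 0.1524, 0.0834]
ee_rot: [[0.062, 0.998, 0.0], [0.998, -0.062, 0.0], [0.0, 0.0, -1.0]]
wrist_force: [-1.1, 0.4, 0.5]
opening: 0.0768
```

Request:
play_rows(
  moves="0 0 -2 0 0 0;0 0 -5 0 0 0;0 0 -9 0 0 0;0 0 -13 0 0 0;0 0 -17 0 0 0;0 0 -17 0 0 0;0 0 -17 0 0 0",
)

```text
clock: 42.78
position: [0.4152, 0.1529, 0.2553]
ee_rot: [[0.063, 0.998, 0.005], [0.998, -0.063, 0.002], [0.002, 0.005, -1.0]]
wrist_force: [-0.4, -0.2, -0.3]
opening: 0.0768
```

Run:
```python
from h import *
o=observe();print(o['position'],o['opening'],o['wrist_force'])
d=grab('scene');col(d,.415,.152,.05,.22)
d=grab('scene')
c=cv2.resize(d['img'][130:470,130:400],None,fx=1.76,fy=1.76,interpolation=cv2.INTER_CUBIC)
cv2.imwrite('pics/s12.png',cv2.cvtColor(c,cv2.COLOR_RGB2BGR))
go([*rid(-.116,-.19),.262],92.6)
```

```text
[0.41521615 0.15288549 0.255278  ] 0.07682890682993702 [-0.40650062 -0.24714759 -0.27273613]
0.05 22 [0.372 0.14 ] [0.456 0.163]
0.06 28 [0.375 0.139] [0.454 0.16 ]
0.07 30 [0.375 0.141] [0.45  0.163]
0.08 28 [0.378 0.14 ] [0.45  0.161]
0.09 29 [0.379 0.14 ] [0.447 0.159]
0.1 32 [0.384 0.14 ] [0.444 0.16 ]
0.11 22 [0.386 0.14 ] [0.441 0.16 ]
0.12 21 [0.388 0.137] [0.441 0.159]
0.13 72 [0.387 0.135] [0.441 0.163]
0.14 50 [0.39  0.136] [0.438 0.161]
0.15 21 [0.393 0.142] [0.433 0.157]
0.16 46 [0.398 0.137] [0.432 0.161]
0.17 106 [0.396 0.138] [0.43  0.163]
shift [-46.5    7.57  -0.88] turn z -6.18 cur yaw 86.42 tilt [-0.001 -0.001 -1.   ]
```

View pics/s12.png

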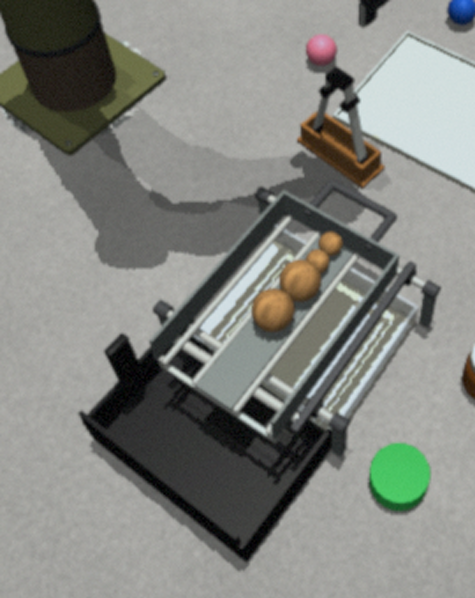

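Request:
play_rows(
  moves="-1 1.2 0 0 0 7;-2 2.4 0 0 0 14;-3 3.6 0 0 0 21;-4 4.8 0 0 0 28;-5 6 0 0 0 35;-6 7.2 0 0 0 42;-7 8.4 0 0 0 49;-8 9.6 0 0 0 56;-9 10.8 0 0 0 63;-10 12 0 0 0 70;-10.5 13 0 0 0 77;-11 13.9 0 0 0 81.5",
  grip=-0.15,
)

```text
clock: 43.88
position: [0.545, 0.033, 0.2511]
ee_rot: [[0.997, 0.08, -0.004], [0.08, -0.997, -0.002], [-0.004, 0.001, -1.0]]
wrist_force: [-0.9, -0.4, -0.7]
opening: 0.0359
```

Request:
play_rows(
  moves="0 0 0 0 0 0;0 0 0 0 0 0;0 0 0 0 0 0;0 0 0 0 0 0;0 0 0 0 0 0",
)

```text
clock: 44.3
position: [0.545, 0.0345, 0.2531]
ee_rot: [[0.996, 0.088, -0.001], [0.088, -0.996, 0.0], [-0.001, -0.0, -1.0]]
wrist_force: [0.6, 0.4, 0.6]
opening: 0.0361
```

Run:
```python
from h import *
o=observe();print(o['position'],o['opening'],o['qpos'].round(2));go([*rid(0,.152),.083],4.9)
d=grab('scene');P=dep(d)
R_=torid(P);k=(abs(R_[...,0])<.055)&(abs(R_[...,1]-.145)<.03)&(P[...,2]>.115)&(P[...,2]<.15)
r=R_[k];print('bar',len(r),r.min(0),r.max(0),np.median(r[r[:,1]>.14],0),P[k][:,2].max())
floats()
```

```text
[0.54504087 0.03453105 0.25306841] 0.03613498029208359 [-0.01  0.52 -0.23  1.73  0.14  0.9  -1.78]
shift [ 0.12  0.12 17.01] turn z 0.16 cur yaw 5.06 tilt [-0.001  0.    -1.   ]
bar 356 [-0.05349116  0.11505248] [0.04783398 0.15723381] [-0.00152246  0.14869048] 0.14347525605598985
scene [84. 20.] 69 [20 41] [-0.682  0.247  0.103] rid [-1.205  0.469]
scene [297. 292.] 1084 [52 56] [ 0.559 -0.118  0.148] rid [ 0. -0.]
top [434. 216.] 320 [21 22] [ 0.559 -0.154  0.154] rid [-0.003 -0.036]
```

Request:
play_rows(
  moves="0.1 0.1 4 0 0 0;0.1 0.1 8 0 0 0;0.1 0.1 12 0 0 0;0.1 0.1 14.5 0 0 0;0.1 0.1 16 0 0 0;0.1 0.1 17 0 0 0;0.1 0.1 17 0 0 0;0.1 0.1 17 0 0 0",
)

```text
clock: 45.12
position: [0.5472, 0.0332, 0.0836]
ee_rot: [[0.996, 0.086, 0.0], [0.086, -0.996, 0.0], [0.0, -0.0, -1.0]]
wrist_force: [0.0, -0.1, 0.2]
opening: 0.0368
```

Request:
play_rows(
  moves="0 0 0 0 0 0;0 0 0 0 0 0;0 0 0 0 0 0;0 0 0 0 0 0;0 0 0 0 0 0;0 0 0 0 0 0;0 0 0 0 0 0",
  grip=-1,
  grip_force=50,
)

```text
clock: 45.7
position: [0.5483, 0.0334, 0.0847]
ee_rot: [[0.996, 0.086, 0.003], [0.086, -0.996, 0.0], [0.003, -0.0, -1.0]]
wrist_force: [0.6, 0.3, 6.8]
opening: 0.0103
```

Run:
```python
from h import *
o=observe();print(o['position'],o['opening'],o['wrist_force'])
d=grab('scene')
c=cv2.resize(d['img'][130:470,130:400],None,fx=1.76,fy=1.76,interpolation=cv2.INTER_CUBIC)
cv2.imwrite('pics/s13.png',cv2.cvtColor(c,cv2.COLOR_RGB2BGR))
```

```text
[0.54826025 0.03335541 0.08466237] 0.010256646182137358 [0.58407105 0.27034601 6.79420738]
```

View pics/s13.png

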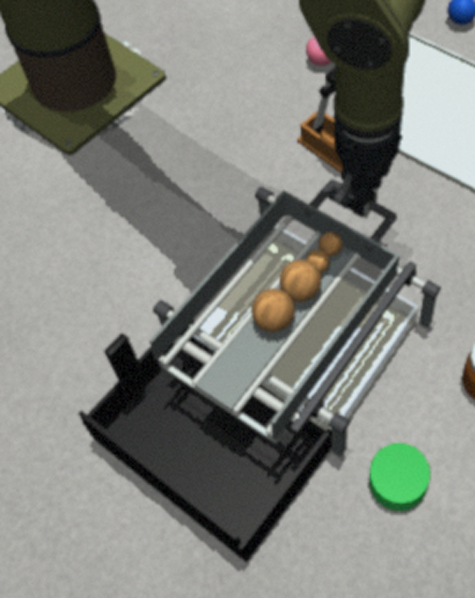

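Request:
play_rows(
  moves="1.5 0 0 0 0 0;3 0 0 0 0 0;1 0 0 0 0 0;-1 0 0 0 0 0;-3 0 0 0 0 0;-1 0 0 0 0 0;1 0 0 0 0 0;3 0 0 0 0 0;1 0 0 0 0 0;-1 0 0 0 0 0;-3 0 0 0 0 0;-1 0 0 0 0 0",
)

```text
clock: 46.75
position: [0.5258, 0.0314, 0.0846]
ee_rot: [[0.996, 0.088, -0.014], [0.088, -0.996, -0.003], [-0.014, 0.001, -1.0]]
wrist_force: [-0.7, -0.5, 8.4]
opening: 0.0103
```

Request:
play_rows(
  moves="2 0 0 0 0 0;4 0 0 0 0 0;2 0 0 0 0 0;0 0 0 0 0 0;-2 0 0 0 0 0;0 0 0 0 0 0;2 0 0 0 0 0;4 0 0 0 0 0;2 0 0 0 0 0;1 0 0 0 0 0;1 0 0 0 0 0;1 0 0 0 0 0",
)

```text
clock: 47.75
position: [0.5475, 0.0333, 0.0847]
ee_rot: [[0.996, 0.086, 0.003], [0.086, -0.996, 0.0], [0.003, -0.0, -1.0]]
wrist_force: [0.4, 0.3, 5.2]
opening: 0.0103
```

Run:
```python
from h import *
o=observe();print(o['position'],o['opening'],o['wrist_force']);floats()
d=grab('scene')
c=cv2.resize(d['img'][220:400,200:400],None,fx=3,fy=3,interpolation=cv2.INTER_CUBIC)
cv2.imwrite('pics/s14.png',cv2.cvtColor(c,cv2.COLOR_RGB2BGR))
```

```text
[0.54751976 0.0332526  0.08469128] 0.01032811001624745 [0.36019013 0.30572177 5.20162945]
scene [87. 25.] 87 [26 55] [-0.68   0.247  0.083] rid [-1.203  0.469]
scene [285. 272.] 806 [43 45] [ 0.506 -0.089  0.139] rid [-0.05   0.033]
scene [353. 313.] 93 [11 12] [ 0.648 -0.036  0.031] rid [0.096 0.074]
top [361. 141.] 103 [17  9] [ 0.756 -0.014  0.04 ] rid [0.205 0.087]
```

View pics/s14.png

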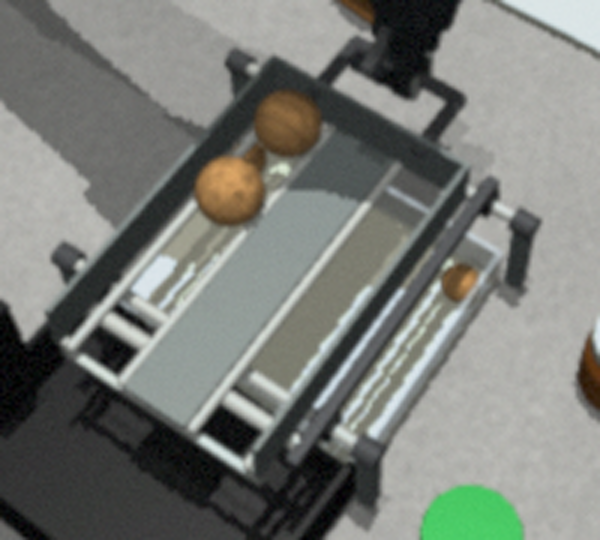

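Run:
```python
from h import *
d=grab('scene');P=dep(d);h=cv2.cvtColor(d['img'],cv2.COLOR_RGB2HSV)
for v in range(266,280,2): print(v,[(P[v,u,2].round(3),int(h[v,u,0])) for u in range(280,293,2)])
bin_(grab('top'))
```

```text
266 [(np.float64(0.02), 40), (np.float64(0.106), 45), (np.float64(0.107), 45), (np.float64(0.124), 17), (np.float64(0.127), 16), (np.float64(0.134), 16), (np.float64(0.133), 17)]
268 [(np.float64(0.105), 40), (np.float64(0.107), 40), (np.float64(0.106), 17), (np.float64(0.029), 18), (np.float64(0.123), 17), (np.float64(0.128), 15), (np.float64(0.128), 16)]
270 [(np.float64(0.108), 42), (np.float64(0.108), 16), (np.float64(0.036), 15), (np.float64(0.031), 19), (np.float64(0.023), 17), (np.float64(0.119), 16), (np.float64(0.122), 16)]
272 [(np.float64(0.106), 15), (np.float64(0.034), 16), (np.float64(0.034), 16), (np.float64(0.029), 15), (np.float64(0.025), 20), (np.float64(0.002), 28), (np.float64(0.004), 24)]
274 [(np.float64(0.145), 16), (np.float64(0.137), 16), (np.float64(0.028), 17), (np.float64(0.031), 15), (np.float64(0.024), 20), (np.float64(0.005), 35), (np.float64(0.009), 44)]
276 [(np.float64(0.144), 16), (np.float64(0.143), 16), (np.float64(0.139), 16), (np.float64(0.023), 19), (np.float64(0.018), 32), (np.float64(0.008), 47), (np.float64(0.005), 49)]
278 [(np.float64(0.143), 16), (np.float64(0.143), 16), (np.float64(0.144), 16), (np.float64(0.137), 16), (np.float64(0.007), 28), (np.float64(0.004), 36), (np.float64(0.004), 30)]
bin rect ((569.6905517578125, -294.6854248046875), (241.4200897216797, 147.30081176757812), 2.759937047958374) riddle-frame min/max [-0.128 -0.255] [ 0.118 -0.108]
```

Request:
play_rows(
  moves="0 0 -1 0 0 0;0 0.2 -2 0 0 0;0 0.4 -3 0 0 0;0 0.6 -4 0 0 0;0 0.9 -5 0 0 0;0 1.2 -6 0 0 0;0 1.5 -7 0 0 0;0 1.8 -7.8 0 0 0;0 1.8 -7.8 0 0 0;0 1.8 -7.8 0 0 0;0 1.8 -7.8 0 0 0;0 1.8 -7.8 0 0 0",
  grip_force=40,
)

```text
clock: 49.0
position: [0.5483, 0.0165, 0.1612]
ee_rot: [[0.996, 0.087, -0.0], [0.087, -0.996, 0.001], [-0.0, -0.001, -1.0]]
wrist_force: [-0.6, 5.9, 0.6]
opening: 0.0103
```

Request:
play_rows(
  moves="0 0.4 -0.9 0 0 0;0 0.8 -1.8 0 0 0;0 1.3 -2.7 0 0 0;0 1.8 -3.6 0 0 0;0 1.8 -3.6 0 0 0;0 1.8 -3.6 0 0 0;0 1.8 -3.6 0 0 0;0 1.8 -3.6 0 0 0;0 1.8 -3.6 0 0 0",
)

```text
clock: 49.75
position: [0.5502, 0.0001, 0.1975]
ee_rot: [[0.996, 0.088, 0.001], [0.088, -0.996, 0.003], [0.001, -0.003, -1.0]]
wrist_force: [-0.7, 7.8, 2.3]
opening: 0.0101
```

Run:
```python
from h import *
o=observe();print(o['position'],o['opening'],o['wrist_force']);floats()
d=grab('scene')
c=cv2.resize(d['img'][180:480,120:420],None,fx=1.9,fy=1.9,interpolation=cv2.INTER_CUBIC)
cv2.imwrite('pics/s15.png',cv2.cvtColor(c,cv2.COLOR_RGB2BGR))
```

```text
[5.50197218e-01 5.12212134e-05 1.97512940e-01] 0.01010062141320973 [-0.74797098  7.7514934   2.25049547]
scene [79.  9.] 36 [10 19] [-0.686  0.247  0.138] rid [-1.21  0.47]
scene [92. 36.] 51 [16 34] [-0.677  0.247  0.043] rid [-1.201  0.47 ]
scene [281. 272.] 75 [10 11] [ 0.45  -0.055  0.032] rid [-0.104  0.072]
scene [353. 313.] 91 [11 12] [ 0.648 -0.037  0.031] rid [0.096 0.073]
scene [240. 336.] 101 [15 13] [ 0.497 -0.238  0.052] rid [-0.072 -0.114]
scene [235. 347.] 88 [15 13] [ 0.504 -0.259  0.041] rid [-0.067 -0.136]
scene [216. 382.] 435 [25 25] [ 0.529 -0.339  0.048] rid [-0.049 -0.218]
top [359. 139.] 56 [16  6] [ 0.757 -0.009  0.048] rid [0.207 0.091]
top [505. 240.] 409 [24 23] [ 0.523 -0.333  0.047] rid [-0.054 -0.211]
top [377. 274.] 76 [12  8] [ 0.449 -0.048  0.031] rid [-0.104  0.079]
```

View pics/s15.png

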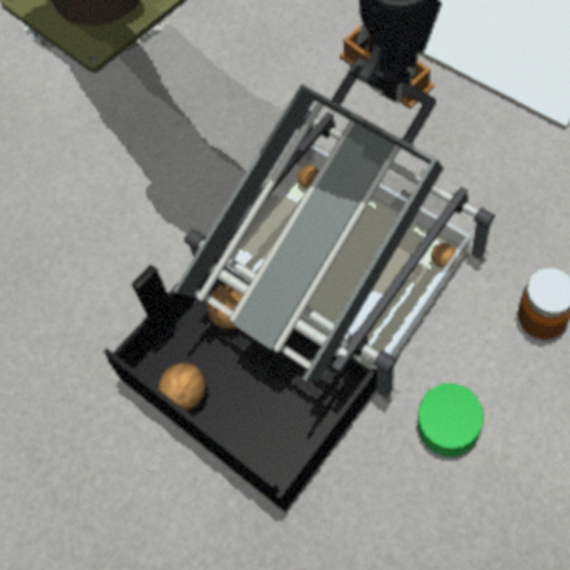

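Request:
play_rows(
  moves="0 -0.5 0.9 0 0 0;0 -1 1.8 0 0 0;0 -1.4 2.7 0 0 0;0 -1.8 3.6 0 0 0;0 -2.1 4.4 0 0 0;0 -2.4 5.4 0 0 0;0 -2.7 6.4 0 0 0;0 -3 7.4 0 0 0;0 -3.2 8.4 0 0 0;0 -3.4 9.4 0 0 0;0 -3.6 10.4 0 0 0;0 -3.6 11.4 0 0 0",
)

```text
clock: 50.9
position: [0.5475, 0.0335, 0.0831]
ee_rot: [[0.996, 0.086, 0.001], [0.086, -0.996, 0.0], [0.001, 0.0, -1.0]]
wrist_force: [-4.8, 0.3, 78.8]
opening: 0.0101
```

Request:
play_rows(
  moves="0 0 0 0 0 0;0 0 0 0 0 0;0 0 0 0 0 0;0 0 0 0 0 0",
)

```text
clock: 51.23
position: [0.5479, 0.0333, 0.0835]
ee_rot: [[0.996, 0.086, 0.002], [0.086, -0.996, 0.0], [0.002, -0.0, -1.0]]
wrist_force: [-0.3, 3.4, 4.8]
opening: 0.0103
```

Request:
play_rows(
  moves="0 0 0 0 0 0;0 0 0 0 0 0;0 0 0 0 0 0;0 0 0 0 0 0;0 0 0 0 0 0;0 0 0 0 0 0",
  grip=-0.15,
)

```text
clock: 51.73
position: [0.5467, 0.0327, 0.0831]
ee_rot: [[0.996, 0.086, -0.0], [0.086, -0.996, -0.0], [-0.0, 0.0, -1.0]]
wrist_force: [-0.6, 0.2, -0.8]
opening: 0.0361
```

Request:
play_rows(
  moves="0 0 -1 0 0 0;0 0 -3 0 0 0;0 0 -6 0 0 0;0 0 -10 0 0 0;0 0 -14 0 0 0;0 0 -17 0 0 0;0 0 -17 0 0 0;0 0 -17 0 0 0;0 0 -17 0 0 0",
)

```text
clock: 52.48
position: [0.5462, 0.0329, 0.2532]
ee_rot: [[0.996, 0.086, -0.001], [0.086, -0.996, -0.0], [-0.001, 0.0, -1.0]]
wrist_force: [-0.4, 0.7, -0.5]
opening: 0.0364
```

Run:
```python
from h import *
o=observe();print(o['position'],o['opening'],o['wrist_force']);floats()
d=grab('scene');P=dep(d);R_=torid(P)
k=(abs(R_[...,0])<.055)&(abs(R_[...,1]-.148)<.012)&(P[...,2]>.115)&(P[...,2]<.2)
print('bar z',P[k][:,2].max(),len(P[k]));col(d,.415,.152,.05,.2,.02)
bin_(d);bin_(grab('top'))
c=cv2.resize(d['img'][150:480,120:420],None,fx=1.8,fy=1.8,interpolation=cv2.INTER_CUBIC)
cv2.imwrite('pics/s16.png',cv2.cvtColor(c,cv2.COLOR_RGB2BGR))
```

```text
[0.54615105 0.03289443 0.25317277] 0.036360392418165355 [-0.36592774  0.72476273 -0.47432298]
scene [87. 26.] 97 [26 55] [-0.681  0.247  0.081] rid [-1.204  0.469]
scene [283. 274.] 61 [10 11] [ 0.458 -0.055  0.03 ] rid [-0.096  0.071]
scene [353. 313.] 94 [11 12] [ 0.648 -0.036  0.031] rid [0.095 0.074]
scene [237. 337.] 117 [16 14] [ 0.495 -0.243  0.052] rid [-0.075 -0.119]
scene [235. 350.] 29 [11  7] [ 0.505 -0.262  0.035] rid [-0.067 -0.139]
scene [216. 382.] 435 [26 25] [ 0.529 -0.339  0.048] rid [-0.049 -0.218]
top [505. 240.] 406 [24 22] [ 0.523 -0.333  0.046] rid [-0.055 -0.211]
top [462. 244.] 69 [9 9] [ 0.514 -0.238  0.05 ] rid [-0.056 -0.115]
bar z 0.14291506994335104 264
0.05 52 [0.37 0.14] [0.455 0.163]
0.07 23 [0.375 0.143] [0.45  0.161]
0.09 11 [0.38  0.144] [0.387 0.151]
0.11 4 [0.386 0.145] [0.437 0.157]
0.13 40 [0.386 0.14 ] [0.44 0.16]
0.15 22 [0.395 0.137] [0.42  0.158]
0.17 55 [0.397 0.138] [0.421 0.162]
bin rect ((566.1548461914062, -294.2588195800781), (241.82711791992188, 146.927978515625), 2.77309250831604) riddle-frame min/max [-0.131 -0.254] [ 0.115 -0.107]
bin rect ((569.4572143554688, -295.02685546875), (241.16561889648438, 147.20872497558594), 2.8153719902038574) riddle-frame min/max [-0.128 -0.255] [ 0.117 -0.105]
```

View pics/s16.png

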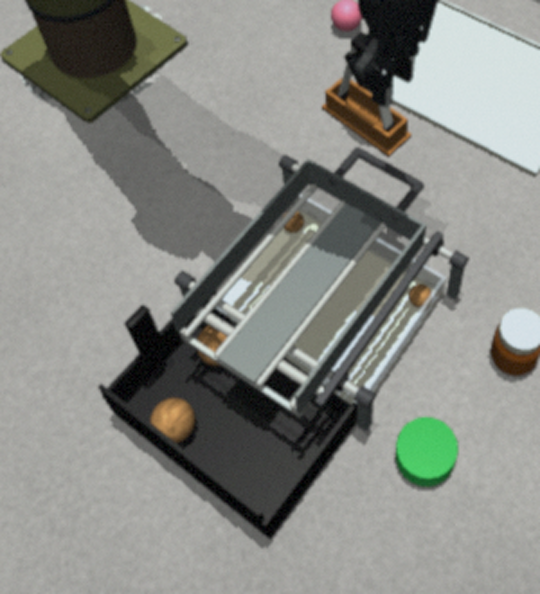

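```bash
python3 -c "
from station import *
print(hand_in())"
```

```text
the job is handed in; nothing more can be done
None
```

I graded the floats and handed the job in at about 52 s of robot time. `hand_in()` gives no verdict, so what follows rests on my last checks.

**What I did:**
- I pulled the bin under the riddle's open end by its tab.
- I moved all four floats (2 small, 2 large) onto the strip with the tongs and stood the tongs back in their stand.
- I shook the basket about ±30 mm by its bar until both small floats were through. I then tipped it about 0.45 rad and let it down level.

**Last checks:**
- **Small floats:** both lie in the catch tray, with tops at about 30 mm.
- **Large floats:** both are in the bin. One is in plain view; the other is partly hidden under the basket edge, but its top at about 52 mm fits it resting on the bin floor.
- **Bar:** it is back at its level height.
- **Tongs:** they stand upright in their stand.
- **Gripper and other objects:** the gripper is clear of everything. The jar and spool looked unmoved in the last picture, and the torch in one from partway through the loading. I never worked near any of them.

**What disagreed or went wrong:**
- **Finger height:** the fingertips appear about 30 mm higher in the images than the reported TCP. My first two tries at gripping the tongs missed because of this; after correcting the height there were no more misses.
- **Bin position:** after I placed it, the bin was knocked roughly 10–15 mm and turned about 2 degrees. I left it there because it still covered the open end, so it is not exactly square to the riddle.
- **Wrist force:** setting the basket down gave a brief 79 N at the wrist, under the 120 N limit.

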